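# Open the lane gate one notch and rotate the sleeve stock

## Task

The gate of the gravity lane is down and holds back three trays of sleeves. Lift it one notch, no higher, so that its pawl holds it there by itself and the trays run down to the front; then take the oldest tray and after it the second oldest from the front of the lane and stand them flat on the black steel plate. Load every new tray that stands on the bench lengthways into the lane behind the old tray that is left, so that they all stand in one row from the front stop, and leave the other things on the bench alone.

Things in the scene. Friction and masses are not known exactly. Their poses are not given: they have to be found in the camera images.
- lane: Gravity lane fixed to the bench. y: along it, uphill; x: across; origin on the bench under its middle. Floor of free rollers 360 mm long, sloping 9 degrees, 58 mm above the bench at the origin, 30 mm at the front stop (y -0.178), 86 mm at the open top end. Guides 60 mm apart rise 8 mm above the floor, the stop 24 mm. The gate crosses it at y -0.055 between posts 190 mm high at x +-0.063.
- lane_front (a point): Point on the lane's floor, on its centre line, at the end stop. Trays slide downhill by themselves until they meet the closed gate, the stop or the tray ahead; a tray resting against the stop has its centre 36 mm up the lane from here.
- lane_load (a point): Point on the lane's floor, on its centre line, 295 mm up the slope from the stop and well clear of the gate: a good place to set down a new tray.
- gate (a joint): Lift of the lane's gate in m, 0 (down) to 0.112: a 92 mm wide steel plate, 0.4 kg, moving straight up, falling back by its weight. Its sprung brass pawl clicks over teeth on the +x post and holds it at 0.050 (next notch) or 0.100 (top notch). It springs in, in about 0.2 s, once 1 to 6 mm above a notch, about 1 N extra to pass. It cannot be let down again. At 0.050 trays pass beneath.
- gate_grip (a point): Grip point of the gate: in a black upright fin on top of the plate, 50 mm long (lane's x), 14 mm thick (lane's y), reaching from 24 mm below this point (there the 6 mm plate begins) to 18 mm above it. Moves with the gate; axes as the lane's. With the gate down it is 144 mm above the bench.
- old1: Grey plastic tray holding two bright metal sleeves, one rigid piece 54 mm wide (its x), 72 mm long (its y), 40 mm high, about 0.25 kg; origin at the centre of its underside, z up. All six trays look alike. The oldest: at the start the one next to the gate, lowest in the lane.
- old2: Grey plastic tray holding two bright metal sleeves, one rigid piece 54 mm wide (its x), 72 mm long (its y), 40 mm high, about 0.25 kg; origin at the centre of its underside, z up. All six trays look alike. Second oldest: at the start the middle one in the lane.
- old3: Grey plastic tray holding two bright metal sleeves, one rigid piece 54 mm wide (its x), 72 mm long (its y), 40 mm high, about 0.25 kg; origin at the centre of its underside, z up. All six trays look alike. At the start the last, highest in the lane; it stays in the lane and becomes the front one.
- plate: Black steel plate lying fixed on the bench, 140 mm (its x) by 230 mm (its y), 8 mm thick; origin at the centre of its underside.
- anvil: White plastic anvil block, round, 76 mm across, 55 mm high; a bystander. Origin under its centre.
- sleeve1: Loose metal sleeve standing on the bench, 50 mm across and 50 mm high; a bystander. Origin under its centre.
- sleeve2: Another such loose sleeve; a bystander. Origin under its centre.
- new1: Grey plastic tray holding two bright metal sleeves, one rigid piece 54 mm wide (its x), 72 mm long (its y), 40 mm high, about 0.25 kg; origin at the centre of its underside, z up. All six trays look alike. New stock: at the start it stands alone on the open bench to the left (+y) of the robot's middle. May be absent.
- new2: Grey plastic tray holding two bright metal sleeves, one rigid piece 54 mm wide (its x), 72 mm long (its y), 40 mm high, about 0.25 kg; origin at the centre of its underside, z up. All six trays look alike. New stock: at the start it stands alone on the open bench to the left (+y) of the robot's middle. May be absent.
- new3: Grey plastic tray holding two bright metal sleeves, one rigid piece 54 mm wide (its x), 72 mm long (its y), 40 mm high, about 0.25 kg; origin at the centre of its underside, z up. All six trays look alike. New stock: at the start it stands alone on the open bench to the left (+y) of the robot's middle. May be absent.

How it is judged:
On the way, in this order (a step that is already met when the one before it is completed fails the run):
1. the gate is held by its pawl at the next notch, let go, and the oldest tray has run down to the front (value of joint gate between 0.044 and 0.058 m and contact force between the fingers and gate below 0.5 N and x of old1 in the frame of lane between -0.012 and 0.012 m and y of old1 in the frame of lane between -0.153 and -0.126 m and angle between old1's own z axis and vertical between 0.08 and 0.24 rad and angle between the y axis of old1 and the y axis of lane, either way round below 0.26 rad and linear speed of old1 below 0.03 m/s and contact force between the fingers and old1 below 0.5 N), for 0.3 s.
2. the oldest tray stands on the plate (x of old1 in the frame of plate between -0.055 and 0.055 m and y of old1 in the frame of plate between -0.095 and 0.095 m and z of old1 in the frame of plate between 0.002 and 0.016 m and angle between old1's own z axis and vertical below 0.1 rad and linear speed of old1 below 0.03 m/s and contact force between the fingers and old1 below 0.5 N), for 0.2 s.
3. the second oldest tray stands on the plate (x of old2 in the frame of plate between -0.055 and 0.055 m and y of old2 in the frame of plate between -0.095 and 0.095 m and z of old2 in the frame of plate between 0.002 and 0.016 m and angle between old2's own z axis and vertical below 0.1 rad and linear speed of old2 below 0.03 m/s and contact force between the fingers and old2 below 0.5 N), for 0.2 s.
At the end, for the whole second after the job is handed in: Gate hanging on its pawl, 44 to 58 mm up; the two oldest trays flat on the plate (centres within 55 mm across, 95 mm along); the third at the front stop; every new tray flat and lengthways (within 15 degrees) between the guides, run down into the row behind it; all at rest, let go (all of step 2 and all of step 3 and value of joint gate between 0.044 and 0.058 m and contact force between the fingers and lane below 0.5 N and x of old3 in the frame of lane between -0.012 and 0.012 m and y of old3 in the frame of lane between -0.153 and -0.126 m and angle between old3's own z axis and vertical between 0.08 and 0.24 rad and angle between the y axis of each of old3, new1, new2, new3 and the y axis of lane, either way round below 0.26 rad and linear speed of each of old3, new1, new2, new3 below 0.03 m/s and contact force between the fingers and old3 below 0.5 N and x of new1 in the frame of lane between -0.012 and 0.012 m and y of new1 in the frame of lane between -0.083 and 0.097 m and angle between new1's own z axis and vertical between 0.08 and 0.24 rad and contact force between the fingers and new1 below 0.5 N and x of new2 in the frame of lane between -0.012 and 0.012 m and y of new2 in the frame of lane between -0.083 and 0.097 m and angle between new2's own z axis and vertical between 0.08 and 0.24 rad and contact force between the fingers and new2 below 0.5 N and x of new3 in the frame of lane between -0.012 and 0.012 m and y of new3 in the frame of lane between -0.083 and 0.097 m and angle between new3's own z axis and vertical between 0.08 and 0.24 rad and contact force between the fingers and new3 below 0.5 N); the robot touches nothing.
It fails at once if the gate is lifted well past the next notch (over 85 mm) (value of joint gate above 0.085 m).
It fails at once if a bystander (anvil, loose sleeve) is pushed more than 60 mm or knocked over (distance of any of anvil, sleeve1, sleeve2 from where it was at the start of the episode above 0.06 m or angle between any of anvil, sleeve1, sleeve2's own z axis and vertical above 0.7 rad).
Of new1, new2, new3 only 2 to 3 are there at a start; the rules pass over those that are not, and their reading is None.
At some moment in a run one of new1, new2, new3 may be knocked a few centimetres aside while the robot is not near it.
Once in a run the grip may slacken for a moment while it holds something.
It also fails if it takes over 210 s, if anything falls off the work surface, if the arm or the gripper's body presses on something with over 40 N, if the wrist force passes 120 N, or if a joint passes its speed limit or range.

## Robot

A 7-joint arm with a two-finger parallel gripper is mounted at the origin on the work surface. World frame = base frame: x ahead of the robot, y to its left, z up, the work surface at z = 0. Lengths are in m, angles in rad, forces in N, time in s.
With the tool pointing down it reaches from about 0.4 to 0.875 m from the base axis. Payload 19.3 kg.
Tool frame: the origin (TCP) lies midway between the tips of the shut fingers; the grasp point (between the pads) lies 19 mm behind it; z points along the fingers, y is the line along which they close (so a half turn about z gives the same grasp; the last joint's range is limited). The gripper opens to 85 mm and grips with 20 to 120 N. Pads are 22 mm wide; open, the fingers measure 114 mm over their backs; the gripper's body (76 mm by 85 mm) begins 54 mm behind the grasp point. The pads swing forward as they close: fully open they stand 13 mm farther back than shut.
Start: joints at [-1.207, 0.521, -0.036, 1.599, 0.021, 1.021, -0.113], TCP at [0.263, 0.567, 0.231] pointing down, gripper open.
Joint ranges: [-2.91, 2.91], [-0.3, 2.13], [-1.5, 1.42], [0.17, 2.43], [-1.26, 4.41], [0.16, 1.93], [-2.52, 2.52]. Speed limits (rad/s): [1.89, 1.89, 2.39, 2.39, 3.01, 3.01, 3.01].

## Interface

Orientations are given as [roll, pitch, yaw] about the fixed x, y, z axes, in that order (R = Rz(yaw) Ry(pitch) Rx(roll)).
In Python, from workcell import bot, cams, workorder gives the robot as it stands (bot), with the cameras (cams) and the job (workorder).
- The arm moves only by the tool nudge_tcp, called after "Call:" by a JSON object that holds its "api" and its "payload". Schema: {"type":"object","properties":{"offsets":{"type":"array","items":{"type":"object","properties":{"jaw":{"type":"number"},"d":{"type":"array","items":{"type":"number"},"minItems":3,"maxItems":3},"turn_vec":{"type":"array","items":{"type":"number"},"minItems":3,"maxItems":3}},"additionalProperties":false,"required":["jaw"]},"minItems":1,"maxItems":5},"grip_n":{"type":"number"},"only":{"type":"string"},"quiet":{"type":"boolean"},"lines":{"type":"string"}},"required":["offsets"],"additionalProperties":false}. offsets is a list of rows, 1 to 5 of them, each an object with the fields jaw (the finger opening in m), d (a list: dx, dy, dz in a scale on which 1.0 is 0.4 m), turn_vec (a list: a rotation vector rx, ry, rz in normalised numbers (1 is 2 pi rad)); a field left out counts as zero (the opening has to be given); each row is the pose to reach, as a shift and turn from the pose commanded when the call began, along the tool's axes at that moment; what a row does not reach only later rows make up. A row lasts 1/8 s, in which the tool goes at most 0.0625 m and 0.188 rad, less where a joint would pass 70% of its speed; a pose out of reach is approached as far as the arm can. The fingers move at their own pace and stop on an object; grip_n is the grip in N (left out, the last holds). Time passes only in rows, so rows that do not move let the fingers close. The tool returns the time, the measured TCP pose, the force, the opening and the grip force at its end. only (a regular expression) keeps the lines of the reply that match it, lines (a string "A,B") keeps lines A to B, and quiet returns only ok. Input that does not fit is refused with a message, and nothing moves.
- bot.observe(): the state, without advancing time (a new reading comes with each control period).
- cams.grab_frame(name): name is "side" or "top" or "wrist"; returns the picture (420x560x3 uint8, blue, green, red); there is no depth.
- cams.calibration(name): a dict with "vfov" (degrees; the focal length in pixels is half the picture's height over the tangent of half this angle, whatever the lens; pixels are square), "cx", "cy" (the principal point, pixels), "eye" and "attitude" of the camera in the world. Camera axes: x right, y down, z forward; pixel columns grow to the right and rows downward; lengths in m; the calibration is good to about 2 mm. The wrist camera is an equidistant fisheye: a pixel r from the principal point sees the ray r / f radians off the axis. A picture is of the moment at which its call begins: read the wrist's pose just before it. calibration takes no time and is no camera call; for the wrist camera it gives the pose at the moment of the call.
- workorder.job_done(): hands the job in; it is judged then, once.
The state is a dict: "clock": time; "qpos": joint angles; "qd": joint speeds; "joint_efforts": joint torques, N m; "position": TCP position; "tool_rot": TCP orientation; "force": force on the tool from outside, world axes, zero at the start; "moment": the same for the moment, N m; "grip_width": finger opening in m; "finger_force": force on a finger pad.
Only numpy, scipy, OpenCV 4.12 (cv2) and the standard library are available. Lean on these libraries where they do the work, as an engineer would, in place of code of your own. Each camera call takes 0.05 s, during which the arm holds its last target. There are 200 camera calls.

## Working session

There is one attempt and no reset: what is moved stays moved. The work goes in short steps, Python scripts to look and compute and a tool call to move; the robot and the scene stay as the last step left them, time stands still between calls to the robot, and variables do not carry over. Pictures are saved under pics/ and viewed, at most 14 in all, crops included, and the job is handed in when it is done.

```bash
ls; mkdir -p pics; python3 - <<'E'
from workcell import bot, cams, workorder
import cv2,numpy as np
a=cams.grab_frame("side");b=cams.grab_frame("top")
cv2.imwrite("pics/a.png",a);cv2.imwrite("pics/b.png",b)
for n in("side","top","wrist"):print(n,cams.calibration(n))
print(bot.observe())
E
```

```text
pics
workcell.py
side {'vfov': 47.05390953380839, 'cx': 281.78863865568064, 'cy': 208.21492880462262, 'eye': array([ 0.13600155, -0.57790421,  0.81715635]), 'attitude': array([-2.34440298,  0.0161819 , -0.63723399])}
top {'vfov': 54.31717062289432, 'cx': 283.09836353062377, 'cy': 216.0842506278039, 'eye': array([0.36288664, 0.00504668, 1.16863355]), 'attitude': array([-2.93961505,  0.00570545, -1.43405638])}
wrist {'vfov': 65.70646984690485, 'cx': 280.5161954725118, 'cy': 213.94031989752187, 'eye': array([0.19697397, 0.59680456, 0.373694  ]), 'attitude': array([ 2.84844860e+00, -3.36079223e-04,  1.13748939e+00])}
{'clock': 0.1, 'qpos': array([-1.20721274,  0.52192248, -0.03631588,  1.59991138,  0.02120531,
        1.02111822, -0.11279173]), 'qd': array([-3.10511197e-04, -1.46231674e-03, -2.57495336e-03, -2.22470370e-03,
       -7.35453962e-04,  9.74353057e-04,  7.55140305e-05]), 'joint_efforts': array([ 3.42102532e-03, -9.28489280e+01,  1.98448978e+00, -3.70523858e+01,
        1.82254636e-02,  5.39972898e-03,  9.45191914e-05]), 'position': array([0.26260904, 0.56683759, 0.23081751]), 'tool_rot': array([-3.14062146e+00,  7.80489867e-05,  2.70779844e+00]), 'force': array([0.19098103, 0.14709578, 0.02206921]), 'moment': array([0.02736523, 0.00324513, 0.01478001]), 'finger_force': 0.0, 'grip_width': 0.08583865212619216}
```

View pics/a.png

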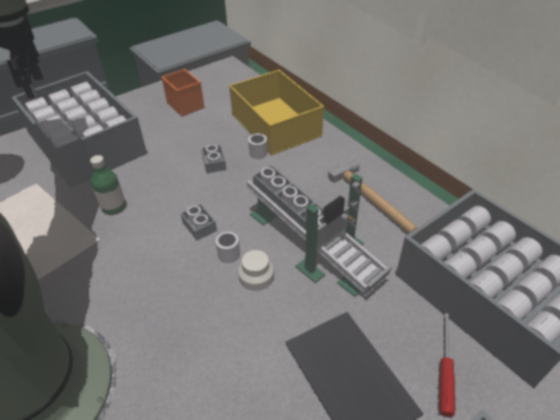

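View pics/b.png

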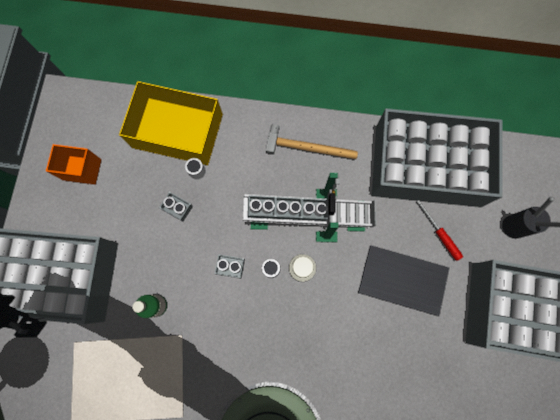

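The side and top views show two new trays, at top-view pixels (176,206) and (229,266). The lane runs from about (245,208) to (373,213), with the fin near (331,203). The plate is at about (404,280). There are two loose sleeves, at (194,167) and (271,268), and the anvil is at (302,267). Next I'll measure these.

```bash
cat > h.py <<'E'
from workcell import bot, cams, workorder
import cv2,numpy as np
from scipy.spatial.transform import Rotation as Ro
def cam(n):
    c=cams.calibration(n);return c,Ro.from_euler('xyz',c['attitude']).as_matrix(),210/np.tan(np.radians(c['vfov']/2))
def ray(n,u,v,C=None):
    c,R,f=C or cam(n); p=np.array([(u-c['cx']),(v-c['cy'])])
    if n=='wrist':
        r=np.hypot(*p);t=r/f;d=np.array([*(p/max(r,1e-9)*np.sin(t)),np.cos(t)])
    else: d=np.array([*(p/f),1])
    return np.array(c['eye']),R@d
def onz(n,u,v,z,C=None):
    e,d=ray(n,u,v,C);return e+d*(z-e[2])/d[2]
def proj(n,P,C=None):
    c,R,f=C or cam(n);q=R.T@(np.array(P)-c['eye'])
    if n=='wrist':
        t=np.arctan2(np.hypot(q[0],q[1]),q[2]);k=f*t/np.hypot(q[0],q[1])
    else: k=f/q[2]
    return np.array([c['cx']+q[0]*k,c['cy']+q[1]*k])
def two(a,b):
    (e1,d1),(e2,d2)=a,b;A=np.c_[d1,-d2];s=np.linalg.lstsq(A,e2-e1,rcond=None)[0]
    p,q=e1+s[0]*d1,e2+s[1]*d2;return (p+q)/2,np.linalg.norm(p-q)
def tool():
    o=bot.observe();return np.array(o['position']),Ro.from_euler('xyz',o['tool_rot'])
def go(P,yaw,tilt=None):
    """shift and rotvec in tool axes to pose P, pointing down with closing axis at angle yaw (mod pi)"""
    p,R=tool();best=None
    for k in(-1,0,1,2):
        T=Ro.from_euler('xyz',[np.pi,0,yaw-np.pi/2+k*np.pi])
        if tilt is not None:T=Ro.from_rotvec(tilt)*T
        r=(R.inv()*T).as_rotvec()
        if best is None or np.linalg.norm(r)<np.linalg.norm(best):best=r
    print('shift',np.round(R.inv().apply(np.array(P)-p),4),'rot',np.round(best,3),'q',np.round(bot.observe()['qpos'],2))
E
python3 - <<'E'
from h import *
b=cv2.imread('pics/b.png');a=cv2.imread('pics/a.png')
cv2.imwrite('pics/c.png',cv2.resize(b[155:325,155:465],None,fx=2.5,fy=2.5,interpolation=cv2.INTER_CUBIC))
cv2.imwrite('pics/d.png',cv2.resize(a[125:325,170:400],None,fx=2.9,fy=2.9,interpolation=cv2.INTER_CUBIC))
C=cam('top')
g=cv2.cvtColor(b,cv2.COLOR_BGR2GRAY)
m=((g<75)*255).astype(np.uint8); m[:150]=0
for c in cv2.findContours(m,cv2.RETR_EXTERNAL,cv2.CHAIN_APPROX_SIMPLE)[0]:
    if cv2.contourArea(c)>60:
        r=cv2.minAreaRect(c);print(np.round(r[0]),np.round(r[1]),np.round(r[2]),cv2.contourArea(c))
        if abs(r[0][0]-404)<8: 
            bx=cv2.boxPoints(r);P=np.array([onz('top',*q,.008,C) for q in bx]);print(P,P.mean(0),np.linalg.norm(np.diff(P,axis=0),axis=1))
E
```

```text
[226. 399.] [139.  54.] 34.0 4207.0
[528. 271.] [64.  4.] 10.0 185.0
[270. 268.] [11. 11.] 90.0 98.5
[477. 303.] [24. 87.] 4.0 1847.5
[404. 280.] [85. 49.] 16.0 3894.5
[[ 0.41077374 -0.18850469  0.008     ]
 [ 0.5471322  -0.21313014  0.008     ]
 [ 0.5125569  -0.44586747  0.008     ]
 [ 0.37862264 -0.4163796   0.008     ]] [ 0.46227137 -0.31597047  0.008     ] [0.13856421 0.23529156 0.13714197]
[ 71. 310.] [116. 186.] 71.0 8436.0
[ 47. 237.] [95.  2.] 5.0 132.5
[438. 230.] [71. 10.] 54.0 318.5
[528. 219.] [30. 58.] 75.0 1159.0
[304. 220.] [56. 96.] 64.0 559.5
[  9. 197.] [60. 18.] 90.0 603.0
[193. 166.] [11. 11.] 45.0 90.5
[486. 172.] [43. 23.] 90.0 398.0
[435. 179.] [131.  46.] 6.0 1569.0
[178. 157.] [14. 66.] 90.0 332.0
[ 75. 165.] [49. 33.] 8.0 555.5
[ 66. 160.] [21. 36.] 90.0 413.0
[ 12. 157.] [14. 23.] 90.0 260.5
```

View pics/c.png

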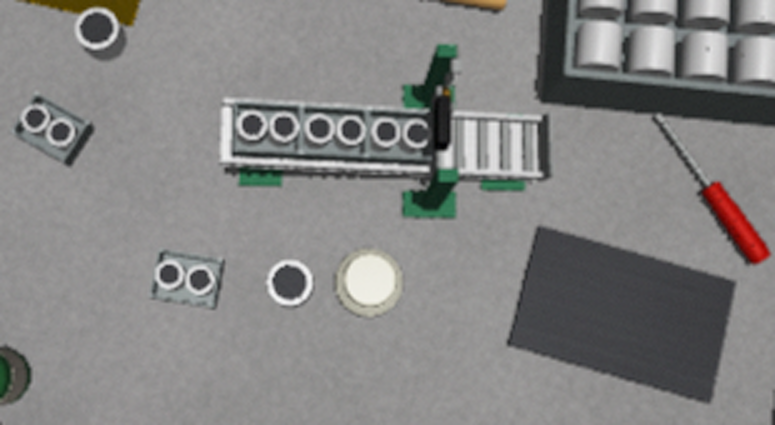

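View pics/d.png

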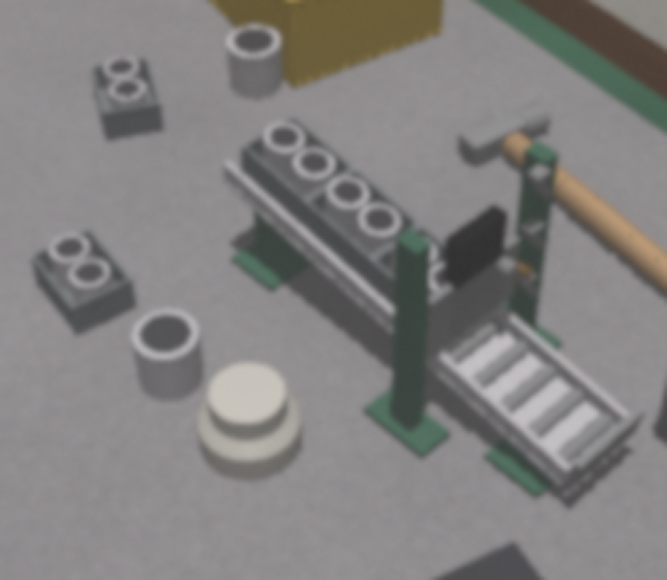

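```bash
python3 - <<'E'
from h import *
T=lambda x,y:ray('top',155+x/2.5,155+y/2.5)
S=lambda x,y:ray('side',170+x/2.9,125+y/2.9)
D=dict(postFar=((447,50),(540,152)),postNear=((448,174),(411,243)),
 finL=((443,98),(500,211)),finR=((441,145),(449,246)),
 nA1=((36,118),(122,67)),nA2=((61,132),(127,90)),nB1=((169,275),(70,248)),nB2=((200,280),(90,272)),
 o3b=((252,126),(284,137)),o3a=((284,127),(315,162)),o2b=((320,128),(349,191)),o2a=((352,130),(380,220)),
 frontFar=((547,117),(635,425)),frontNear=((545,176),(568,492)),topNear=((222,166),(229,165)),
 anvil=((370,278),(248,385)),sl1=((290,283),(166,333)),sl2=((97,28),(254,41)))
for k,(t,s) in D.items():
    p,e=two(T(*t),S(*s));print(k,np.round(p,4),'err',round(e,4))
for z in(.162,):print('fin top plane',onz('top',155+443/2.5,155+98/2.5,z),onz('top',155+443/2.5,155+148/2.5,z))
E
```

```text
postFar [ 0.6818 -0.073   0.1872] err 0.0005
postNear [ 0.5566 -0.0879  0.1861] err 0.0016
finL [ 0.6417 -0.0779  0.1576] err 0.0027
finR [ 0.5931 -0.0815  0.1557] err 0.0026
nA1 [0.5887 0.3686 0.0375] err 0.0022
nA2 [0.5763 0.338  0.036 ] err 0.0011
nB1 [0.434  0.1889 0.0376] err 0.003
nB2 [0.4329 0.154  0.0393] err 0.0025
o3b [0.5947 0.1148 0.1198] err 0.0024
o3a [0.5995 0.0816 0.1145] err 0.0029
o2b [0.6043 0.0441 0.1091] err 0.0018
o2a [0.608  0.0104 0.1025] err 0.0011
frontFar [ 0.668  -0.2069  0.0326] err 0.0012
frontNear [ 0.6017 -0.2133  0.0166] err 0.0041
topNear [0.5557 0.1417 0.0923] err 0.0086
anvil [ 0.4585 -0.0301  0.0594] err 0.0019
sl1 [0.4424 0.055  0.0494] err 0.0024
sl2 [0.7007 0.3165 0.0468] err 0.0018
fin top plane [ 0.63926843 -0.07683326  0.162     ] [ 0.58775834 -0.082663    0.162     ]
```

```bash
cat >> h.py <<'E'
def to(P,psi,tilt=0.,lane=0.12):
    """stepwise: shift in tool axes and rotvec to pose: tool x at yaw psi, tool back leaning downhill by tilt about lane x"""
    p,R=tool();T=Ro.from_rotvec(tilt*np.array([np.cos(lane),np.sin(lane),0]))*Ro.from_euler('xyz',[np.pi,0,psi])
    print('shift',np.round(R.inv().apply(np.array(P)-p),4),'rot',np.round((R.inv()*T).as_rotvec(),3),'p',np.round(p,4),'rpy',np.round(bot.observe()['tool_rot'],3),'q7',np.round(bot.observe()['qpos'],2))
E
python3 -c "
from h import *
to([.616,-.08,.30],.12)"
```

```text
shift [-0.5925 -0.4385 -0.0687] rot [-0.000e+00  1.000e-03  2.588e+00] p [0.2626 0.5668 0.2308] rpy [-3.141  0.     2.708] q7 [-1.21  0.52 -0.04  1.6   0.02  1.02 -0.11]
```

Units first: shifts go in shares of 0.4 m and turns go in shares of 2 pi rad. So -0.225 m / 0.4 = -0.5625, -0.18 m / 0.4 = -0.45, 0.9 rad / 6.2832 = 0.1432.

Call:
{"api": "nudge_tcp", "payload": {"offsets": [{"jaw": 0.085, "d": [-0.1125, -0.0875, -0.035], "turn_vec": [0, 0, 0.0286]}, {"jaw": 0.085, "d": [-0.225, -0.175, -0.07], "turn_vec": [0, 0, 0.0573]}, {"jaw": 0.085, "d": [-0.3375, -0.2625, -0.105], "turn_vec": [0, 0, 0.0859]}, {"jaw": 0.085, "d": [-0.45, -0.35, -0.14], "turn_vec": [0, 0, 0.1146]}, {"jaw": 0.085, "d": [-0.5625, -0.425, -0.175], "turn_vec": [0, 0, 0.1432]}], "grip_n": 40}}

```text
clock: 0.72
position: [0.3959, 0.3164, 0.3018]
tool_rot: [-3.141, -0.0, 1.802]
force: [0.7, 0.9, 1.2]
grip_width: 0.0848
finger_force: 0.0
```

```bash
python3 -c "
from h import *
to([.616,-.08,.30],.12)"
```

```text
shift [-0.4362  0.1236  0.0017] rot [-0.     0.     1.682] p [0.3959 0.3164 0.3018] rpy [-3.141 -0.     1.802] q7 [-0.98  0.26  0.24  1.83 -0.07  1.06 -0.49]
```

Scaled: -0.275 m / 0.4 = -0.6875, -0.22 m / 0.4 = -0.55, 0.9 rad / 6.2832 = 0.1432.

Call:
{"api": "nudge_tcp", "payload": {"offsets": [{"jaw": 0.085, "d": [-0.1375, 0.04, 0], "turn_vec": [0, 0, 0.0286]}, {"jaw": 0.085, "d": [-0.275, 0.0775, 0], "turn_vec": [0, 0, 0.0573]}, {"jaw": 0.085, "d": [-0.4125, 0.1175, 0], "turn_vec": [0, 0, 0.0859]}, {"jaw": 0.085, "d": [-0.55, 0.155, 0], "turn_vec": [0, 0, 0.1146]}, {"jaw": 0.085, "d": [-0.6875, 0.195, 0], "turn_vec": [0, 0, 0.1432]}]}}

```text
clock: 1.35
position: [0.5363, 0.0677, 0.3013]
tool_rot: [-3.142, -0.0, 0.902]
force: [0.7, 1.6, 0.7]
grip_width: 0.0852
finger_force: 0.0
```

```bash
python3 -c "
from h import *
to([.616,-.08,.30],.12)"
```

```text
shift [-0.0665  0.154   0.0013] rot [-0.    -0.     0.782] p [0.5363 0.0677 0.3013] rpy [-3.142 -0.     0.902] q7 [-0.64  0.35  0.53  1.76 -0.2   1.09 -0.7 ]
```

Scaled: 0.154 m / 0.4 = 0.385, 0.114 m / 0.4 = 0.285, 0.782 rad / 6.2832 = 0.1245.

Call:
{"api": "nudge_tcp", "payload": {"offsets": [{"jaw": 0.05, "d": [-0.04, 0.095, 0], "turn_vec": [0, 0, 0.0286]}, {"jaw": 0.05, "d": [-0.0825, 0.19, 0], "turn_vec": [0, 0, 0.0573]}, {"jaw": 0.05, "d": [-0.125, 0.285, 0], "turn_vec": [0, 0, 0.0859]}, {"jaw": 0.05, "d": [-0.1663, 0.385, 0], "turn_vec": [0, 0, 0.1146]}, {"jaw": 0.05, "d": [-0.1663, 0.385, 0], "turn_vec": [0, 0, 0.1245]}]}}

```text
clock: 1.98
position: [0.6166, -0.0812, 0.3007]
tool_rot: [3.14, 0.001, 0.118]
force: [0.6, 0.5, -0.2]
grip_width: 0.0497
finger_force: 0.0
```

```bash
python3 -c "
from h import *
w=cams.grab_frame('wrist');C=cam('wrist');cv2.imwrite('pics/w1.png',w)
for P in ([.641,-.077,.162],[.591,-.083,.162],[.616,-.08,.162]):print(proj('wrist',P,C))
to([.616,-.08,.129],.12);np.save('C1.npy',np.array([C],dtype=object),allow_pickle=True)"
```

```text
[279.83141353 175.50564567]
[279.91779575 229.74581304]
[279.8741119  203.22622304]
shift [-1.000e-04  3.000e-04  1.716e-01] rot [ 0.001  0.001 -0.002] p [ 0.6163 -0.0795  0.3006] rpy [3.141e+00 1.000e-03 1.180e-01] q7 [-0.43  0.55  0.72  1.55 -0.38  1.19 -1.09]
```

View pics/w1.png

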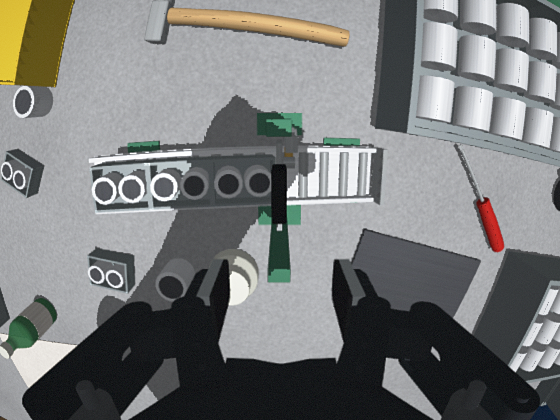

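Wrist view: the fin runs from (279,167) to (279,224), so it sits about 6 mm further in +x than I predicted. The row of sleeves runs from (103,191) to (259,181). I'll refine the lane pose from these.

```bash
python3 - <<'E'
from h import *
C=np.load('C1.npy',allow_pickle=True)[0]
print('fin',onz('wrist',279.5,167,.162,C),onz('wrist',279.5,224,.162,C))
o=np.array([.614,-.026]);t9=np.tan(np.radians(9))
L=[]
for px in [(103,191),(132,187),(165,186),(195,184),(228,183),(259,181)]:
    z=.15
    for _ in range(8):
        P=onz('wrist',*px,z,C);y=np.dot(P[:2]-o,[-.13,.99]);z=.058+y*t9+.040/np.cos(np.radians(9))
    L.append(P);print(np.round(P,4),round(y,4))
L=np.array(L);k=np.polyfit(L[:,1],L[:,0],1);print('yaw',-np.arctan(k[0]),'x at y=-.08',np.polyval(k,-.08))
for n,(a,b) in dict(top=((92,163),(385,151)),bot=((95,211),(380,201))).items():
    print(n,onz('wrist',*a,.09,C),onz('wrist',*b,.037,C))
for nm,q in dict(nA=((8,171),(20,176)),nB=((95,275),(113,279))).items():
    print(nm,[np.round(onz('wrist',*p,.04,C),4) for p in q])
E
```

```text
Traceback (most recent call last):
  File "h.py", line 13, in onz
    e,d=ray(n,u,v,C);return e+d*(z-e[2])/d[2]
        ~~~^^^^^^^^^
  File "h.py", line 7, in ray
    c,R,f=C or cam(n); p=np.array([(u-c['cx']),(v-c['cy'])])
          ^^^^^^^^^^^
ValueError: The truth value of an array with more than one element is ambiguous. Use a.any() or a.all()
```

```bash
cat > m.py <<'E'
from h import *
C=tuple(np.load('C1.npy',allow_pickle=True)[0])
print('fin',onz('wrist',279.5,167,.162,C),onz('wrist',279.5,224,.162,C))
o=np.array([.614,-.026]);t9=np.tan(np.radians(9))
L=[]
for px in [(103,191),(132,187),(165,186),(195,184),(228,183),(259,181)]:
    z=.15
    for _ in range(8):
        P=onz('wrist',*px,z,C);y=np.dot(P[:2]-o,[-.13,.99]);z=.058+y*t9+.040/np.cos(np.radians(9))
    L.append(P);print(np.round(P,4),round(y,4))
L=np.array(L);k=np.polyfit(L[:,1],L[:,0],1);print('yaw',-np.arctan(k[0]),'x at y=-.08',np.polyval(k,-.08))
for n,(a,b) in dict(top=((92,163),(385,151)),bot=((95,211),(380,201))).items():
    print(n,onz('wrist',*a,.09,C),onz('wrist',*b,.037,C))
for nm,q in dict(nA=((8,171),(20,176)),nB=((95,275),(113,279))).items():
    print(nm,[np.round(onz('wrist',*p,.04,C),4) for p in q])
E
python3 m.py
```

```text
fin [ 0.64847092 -0.07582338  0.162     ] [ 0.59648348 -0.08196681  0.162     ]
[0.5971 0.1185 0.1215] 0.1453
[0.6038 0.0833 0.1158] 0.1095
[0.6072 0.0455 0.1098] 0.0716
[0.6117 0.0125 0.1046] 0.0384
[ 0.6154 -0.0231  0.0989] 0.0027
[ 0.6203 -0.0563  0.0936] -0.0308
yaw 0.1255749892999811 x at y=-.08 0.6231337087044568
top [0.62207745 0.15340447 0.09      ] [ 0.66888008 -0.21011694  0.037     ]
bot [0.56050235 0.15068213 0.09      ] [ 0.60218557 -0.21564166  0.037     ]
nA [array([0.5898, 0.3679, 0.04  ]), array([0.5833, 0.3371, 0.04  ])]
nB [array([0.4348, 0.1931, 0.04  ]), array([0.4342, 0.1594, 0.04  ])]
```

Scaled: 0.171 m / 0.4 = 0.4275, 0.055 m / 0.4 = 0.1375.

Call:
{"api": "nudge_tcp", "payload": {"offsets": [{"jaw": 0.05, "d": [0.01, 0, 0.1375]}, {"jaw": 0.05, "d": [0.01, 0, 0.275]}, {"jaw": 0.05, "d": [0.01, 0, 0.3875]}, {"jaw": 0.05, "d": [0.01, 0, 0.4275]}, {"jaw": 0.05, "d": [0.01, 0, 0.4275]}]}}

```text
clock: 2.65
position: [0.6202, -0.0773, 0.1304]
tool_rot: [-3.142, 0.001, 0.126]
force: [-0.0, -0.7, 1.0]
grip_width: 0.0502
finger_force: 0.0
```

Call:
{"api": "nudge_tcp", "payload": {"offsets": [{"jaw": 0}, {"jaw": 0}, {"jaw": 0}, {"jaw": 0}], "grip_n": 60}}

```text
clock: 3.15
position: [0.6212, -0.0791, 0.1321]
tool_rot: [3.139, -0.003, 0.124]
force: [0.4, -7.8, 6.8]
grip_width: 0.0132
finger_force: 61.0
```

Scaled: -0.055 m / 0.4 = -0.1375, -0.04 m / 0.4 = -0.1.

Call:
{"api": "nudge_tcp", "payload": {"offsets": [{"jaw": 0, "d": [0, 0, -0.05]}, {"jaw": 0, "d": [0, 0, -0.1]}, {"jaw": 0, "d": [0, 0, -0.125]}, {"jaw": 0, "d": [0, 0, -0.1375]}, {"jaw": 0, "d": [0, 0, -0.1375]}]}}

```text
clock: 3.78
position: [0.6211, -0.0791, 0.1869]
tool_rot: [3.139, -0.003, 0.124]
force: [7.0, -9.0, -3.9]
grip_width: 0.0125
finger_force: 59.9
```

Call:
{"api": "nudge_tcp", "payload": {"offsets": [{"jaw": 0}, {"jaw": 0}]}}

```text
clock: 4.03
position: [0.6212, -0.0791, 0.1866]
tool_rot: [3.139, -0.003, 0.124]
force: [6.2, -9.5, -3.7]
grip_width: 0.0132
finger_force: 59.9
```

Scaled: 0.006 m / 0.4 = 0.015, 0.005 m / 0.4 = 0.0125.

Call:
{"api": "nudge_tcp", "payload": {"offsets": [{"jaw": 0, "d": [0, 0, 0.0075]}, {"jaw": 0, "d": [0, 0, 0.0125]}, {"jaw": 0, "d": [0, 0, 0.015]}, {"jaw": 0, "d": [0, 0, 0.015]}]}}

```text
clock: 4.53
position: [0.6211, -0.0791, 0.1812]
tool_rot: [3.14, -0.003, 0.124]
force: [1.7, -7.4, 7.6]
grip_width: 0.0129
finger_force: 61.8
```

```bash
python3 -c "
from h import *
cv2.imwrite('pics/a2.png',cv2.resize(cams.grab_frame('side')[125:325,170:400],None,fx=2.9,fy=2.9))"
```

```text
(no output)
```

View pics/a2.png

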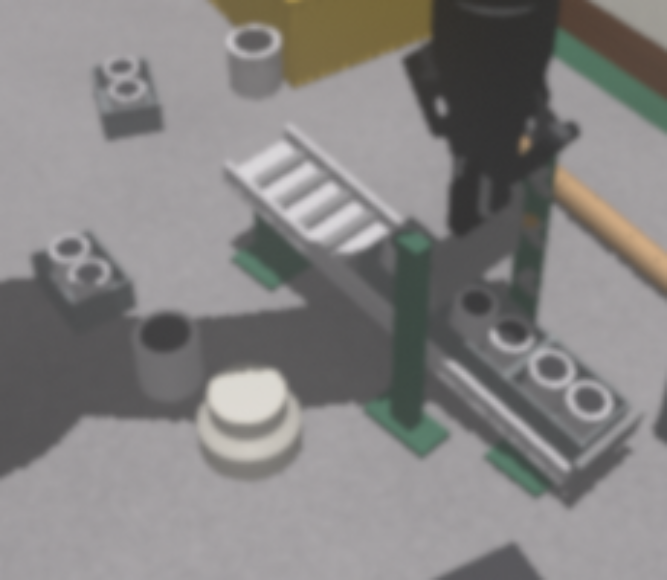

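Side view: the lane above the gate is empty, and two trays show at the front with their sleeve tops near (550,370), so the trays have run down. The force reading shows the pawl carrying the gate. I'll let go and rise.

Scaled: -0.12 m / 0.4 = -0.3, -0.07 m / 0.4 = -0.175.

Call:
{"api": "nudge_tcp", "payload": {"offsets": [{"jaw": 0.06}, {"jaw": 0.06}, {"jaw": 0.06, "d": [0, 0, -0.05]}, {"jaw": 0.07, "d": [0, 0, -0.175]}, {"jaw": 0.085, "d": [0, 0, -0.3]}]}}

```text
clock: 5.2
position: [0.62, -0.0776, 0.3021]
tool_rot: [3.141, -0.0, 0.125]
force: [0.4, 0.9, 1.0]
grip_width: 0.0846
finger_force: 0.0
```

```bash
cat >> h.py <<'E'
YAW=.125;O=np.array([.613,-.0245])
def lane(x,y,h):
    """world point h above floor (along floor normal) over lane point x,y"""
    s,c=np.sin(np.radians(9)),np.cos(np.radians(9));z=.058+y*s/c+h*c;y=y-h*s
    return np.array([O[0]+x*np.cos(YAW)-y*np.sin(YAW),O[1]+x*np.sin(YAW)+y*np.cos(YAW),z])
E
python3 - <<'E'
from h import *
print(lane(0,-.142,.008),lane(0,-.142,.15))
to(lane(0,-.142,.22),YAW+np.pi/2,.157,YAW)
g=cams.grab_frame('wrist');cv2.imwrite('pics/w2.png',g)
C=cam('wrist')
for y in(-.142+.0175,-.142-.0175):print(proj('wrist',lane(0,y,.04),C))
E
```

```text
[ 0.63085984 -0.16663378  0.04341092] [ 0.63362933 -0.18867416  0.18366266]
shift [-0.0004  0.1229  0.0493] rot [ 0.124  0.123 -1.567] p [ 0.62   -0.0776  0.3021] rpy [ 3.141 -0.     0.125] q7 [-0.43  0.55  0.72  1.54 -0.38  1.19 -1.08]
[343.48577625 186.44905997]
[370.44790188 185.92884322]
```

View pics/w2.png

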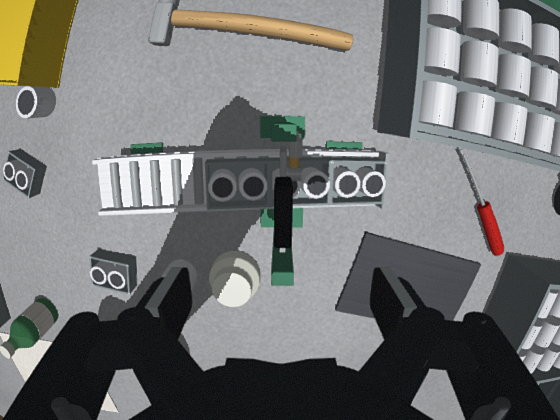

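Wrist view: the front tray's sleeves are at (347,184) and (374,184), about 3 px from my prediction. The gate stays up. I'll shift the lane origin slightly and move over the front tray.

Scaled: 0.125 m / 0.4 = 0.3125, 0.12 m / 0.4 = 0.3, -0.9 rad / 6.2832 = -0.1432.

```bash
sed -i 's/^YAW=.*/YAW=.125;O=np.array([.6145,-.0265])/' h.py
```

Call:
{"api": "nudge_tcp", "payload": {"offsets": [{"jaw": 0.085, "d": [0, 0.075, 0], "turn_vec": [0, 0, -0.0286]}, {"jaw": 0.085, "d": [0, 0.15, 0], "turn_vec": [0, 0, -0.0573]}, {"jaw": 0.085, "d": [0, 0.225, 0], "turn_vec": [0, 0, -0.0859]}, {"jaw": 0.085, "d": [0, 0.3, 0], "turn_vec": [0, 0, -0.1146]}, {"jaw": 0.085, "d": [0, 0.3125, 0], "turn_vec": [0, 0, -0.1432]}]}}

```text
clock: 5.88
position: [0.6354, -0.2042, 0.3007]
tool_rot: [3.14, 0.001, 1.029]
force: [-0.9, 0.7, 0.1]
grip_width: 0.0849
finger_force: 0.0
```

```bash
python3 - <<'E'
from h import *
to(lane(0,-.145,.20),YAW+np.pi/2,.157,YAW)
E
```

```text
shift [ 0.003  -0.0006  0.0681] rot [ 0.053  0.153 -0.666] p [ 0.6354 -0.2042  0.3007] rpy [3.140e+00 1.000e-03 1.029e+00] q7 [-0.07  0.58  0.48  1.41 -0.27  1.22 -0.1 ]
```

Scaled: 0.068 m / 0.4 = 0.17, 0.05 m / 0.4 = 0.125, -0.666 rad / 6.2832 = -0.106.

Call:
{"api": "nudge_tcp", "payload": {"offsets": [{"jaw": 0.085, "d": [0.0025, 0, 0.025], "turn_vec": [0.0021, 0.006, -0.0264]}, {"jaw": 0.085, "d": [0.005, 0, 0.075], "turn_vec": [0.0041, 0.0121, -0.053]}, {"jaw": 0.085, "d": [0.0075, -0.0025, 0.125], "turn_vec": [0.0064, 0.0183, -0.0796]}, {"jaw": 0.085, "d": [0.0075, -0.0025, 0.17], "turn_vec": [0.0084, 0.0244, -0.106]}, {"jaw": 0.085, "d": [0.0075, -0.0025, 0.17], "turn_vec": [0.0084, 0.0244, -0.106]}]}}

```text
clock: 6.5
position: [0.636, -0.1994, 0.2312]
tool_rot: [-3.14, -0.159, 1.691]
force: [-1.0, -1.1, 0.3]
grip_width: 0.0854
finger_force: 0.0
```

```bash
python3 - <<'E'
from h import *
to(lane(0,-.145,.20),YAW+np.pi/2,.157,YAW)
to(lane(0,-.145,.009),YAW+np.pi/2,.157,YAW)
g=cams.grab_frame('wrist');cv2.imwrite('pics/w3.png',g)
C=cam('wrist')
for y in(-.142+.0175,-.142-.0175):print(proj('wrist',lane(0,y,.04),C))
E
```

```text
shift [-0.0018  0.0002 -0.0017] rot [-0.001 -0.002 -0.005] p [ 0.636  -0.1994  0.2312] rpy [-3.14  -0.159  1.691] q7 [ 0.15  0.65  0.24  1.42 -0.31  1.18  0.59]
shift [-0.0022  0.0004  0.1893] rot [-0.001 -0.002 -0.005] p [ 0.636  -0.1994  0.2312] rpy [-3.14  -0.159  1.691] q7 [ 0.15  0.65  0.24  1.42 -0.31  1.18  0.59]
[278.6608907  176.54572177]
[278.95247586 212.60869413]
```

View pics/w3.png

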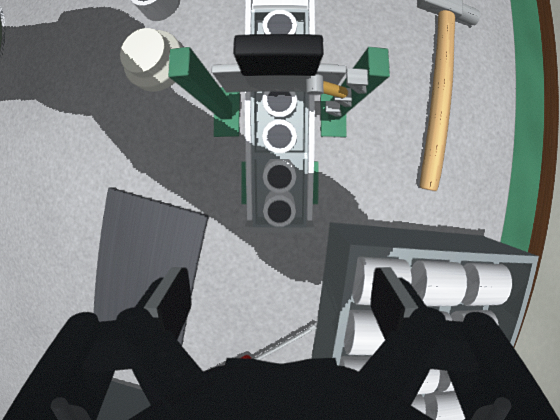

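The wrist view shows the front tray's sleeves at (279,177) and (280,211), as predicted. A crate stands close by, on the right from about (330,225). I'll check its clearance before going down.

```bash
python3 - <<'E'
from h import *
C=cam('top')
P=onz('top',371.4,195,0,C);print('base',P)
e,d=ray('top',382,186,C)
for z in(.06,.08,.1,.12):print(z,onz('top',382,186,z,C))
W=cam('wrist')
print('wrist base',onz('wrist',318,352,0,W),onz('wrist',330,225,0,W)); print([ (z,onz('wrist',352,250,z,W)) for z in(.06,.09,.12)])
E
```

```text
base [ 0.69687055 -0.20445926  0.        ]
0.06 [ 0.70965635 -0.22067143  0.06      ]
0.08 [ 0.70340055 -0.21659942  0.08      ]
0.1 [ 0.69714474 -0.21252742  0.1       ]
0.12 [ 0.69088894 -0.20845541  0.12      ]
wrist base [ 0.71103992 -0.38399534  0.        ] [ 0.6990345  -0.20808688  0.        ]
[(0.06, array([ 0.71567876, -0.22265844,  0.06      ])), (0.09, array([ 0.70792369, -0.21597246,  0.09      ])), (0.12, array([ 0.70016861, -0.20928648,  0.12      ]))]
```

Scaled: 0.189 m / 0.4 = 0.4725, 0.18 m / 0.4 = 0.45.

Call:
{"api": "nudge_tcp", "payload": {"offsets": [{"jaw": 0.074, "d": [-0.0025, 0, 0.125]}, {"jaw": 0.074, "d": [-0.005, 0, 0.25]}, {"jaw": 0.074, "d": [-0.005, 0, 0.375]}, {"jaw": 0.074, "d": [-0.005, 0, 0.45]}, {"jaw": 0.074, "d": [-0.005, 0, 0.4725]}]}}

```text
clock: 7.18
position: [0.6332, -0.1699, 0.0442]
tool_rot: [-3.14, -0.158, 1.691]
force: [0.6, 0.4, 0.4]
grip_width: 0.0739
finger_force: 0.0
```

Call:
{"api": "nudge_tcp", "payload": {"offsets": [{"jaw": 0.03}, {"jaw": 0.03}, {"jaw": 0.03}, {"jaw": 0.03}], "grip_n": 60}}

```text
clock: 7.68
position: [0.634, -0.171, 0.0462]
tool_rot: [3.14, -0.158, 1.693]
force: [-2.0, 0.6, 8.9]
grip_width: 0.053
finger_force: 64.8
```

Scaled: -0.14 m / 0.4 = -0.35, -0.06 m / 0.4 = -0.15.

Call:
{"api": "nudge_tcp", "payload": {"offsets": [{"jaw": 0.03, "d": [0, 0, -0.05]}, {"jaw": 0.03, "d": [0, 0, -0.15]}, {"jaw": 0.03, "d": [0, 0, -0.275]}, {"jaw": 0.03, "d": [0, 0, -0.35]}]}}

```text
clock: 8.18
position: [0.6365, -0.194, 0.187]
tool_rot: [3.138, -0.157, 1.693]
force: [-0.6, 0.1, -2.4]
grip_width: 0.053
finger_force: 63.9
```

```bash
python3 - <<'E'
from h import *
# plate frame
c=np.array([.4623,-.316]);u=np.array([.0335,.230]);u/=np.linalg.norm(u);print('plate yaw',np.arctan2(-u[0],u[1]))
w=np.array([u[1],-u[0]])
for s in(-.05,.05):
  P=np.r_[c+s*u,.03];print(P);to(np.r_[P[:2],.12],np.arctan2(u[1],u[0]))
E
```

```text
plate yaw -0.14463510678219849
[ 0.45509343 -0.36547793  0.03      ]
shift [-0.1568 -0.2011  0.0424] rot [-0.017 -0.156  0.266] p [ 0.6365 -0.194   0.187 ] rpy [ 3.138 -0.157  1.693] q7 [ 0.14  0.68  0.22  1.47 -0.32  1.09  0.61]
[ 0.46950657 -0.26652207  0.03      ]
shift [-0.0615 -0.1748  0.0575] rot [-0.017 -0.156  0.266] p [ 0.6365 -0.194   0.187 ] rpy [ 3.138 -0.157  1.693] q7 [ 0.14  0.68  0.22  1.47 -0.32  1.09  0.61]
```

Scaled: -0.201 m / 0.4 = -0.5025, -0.12 m / 0.4 = -0.3, -0.12 rad / 6.2832 = -0.0191.

Call:
{"api": "nudge_tcp", "payload": {"offsets": [{"jaw": 0.03, "d": [-0.05, -0.1, -0.05]}, {"jaw": 0.03, "d": [-0.125, -0.2, -0.05], "turn_vec": [0, -0.0064, 0.0111]}, {"jaw": 0.03, "d": [-0.2125, -0.3, 0], "turn_vec": [-0.0008, -0.0127, 0.0207]}, {"jaw": 0.03, "d": [-0.3, -0.4, 0.05], "turn_vec": [-0.0016, -0.0191, 0.0318]}, {"jaw": 0.03, "d": [-0.3925, -0.5025, 0.105], "turn_vec": [-0.0027, -0.0248, 0.0423]}]}}

```text
clock: 8.8
position: [0.4538, -0.366, 0.1176]
tool_rot: [-3.14, 0.001, 1.424]
force: [1.5, -0.7, -3.3]
grip_width: 0.053
finger_force: 63.9
```

Call:
{"api": "nudge_tcp", "payload": {"offsets": [{"jaw": 0.03}]}}

```text
clock: 8.93
position: [0.4509, -0.367, 0.1165]
tool_rot: [-3.135, -0.0, 1.421]
force: [0.7, 0.2, -1.8]
grip_width: 0.0529
finger_force: 64.0
```

```bash
python3 - <<'E'
from h import *
to([.4551,-.3655,.021],np.pi/2-.1446)
E
```

```text
shift [0.0021 0.0045 0.0954] rot [-0.006 -0.    -0.006] p [ 0.4509 -0.367   0.1165] rpy [-3.135 -0.     1.421] q7 [ 0.34  0.63  0.34  1.82 -0.29  0.74  0.69]
```

Scaled: 0.096 m / 0.4 = 0.24, 0.092 m / 0.4 = 0.23.

Call:
{"api": "nudge_tcp", "payload": {"offsets": [{"jaw": 0.03, "d": [0.005, 0.01, 0.125]}, {"jaw": 0.03, "d": [0.005, 0.01, 0.2]}, {"jaw": 0.03, "d": [0.005, 0.01, 0.23]}, {"jaw": 0.03, "d": [0.005, 0.01, 0.24]}, {"jaw": 0.03, "d": [0.005, 0.01, 0.24]}]}}

```text
clock: 9.55
position: [0.4589, -0.3632, 0.0214]
tool_rot: [-3.139, -0.001, 1.427]
force: [0.5, 0.4, -2.1]
grip_width: 0.0527
finger_force: 64.1
```

Scaled: 0.002 m / 0.4 = 0.005, 0.001 m / 0.4 = 0.0025.

Call:
{"api": "nudge_tcp", "payload": {"offsets": [{"jaw": 0.03, "d": [0, 0, 0.0025]}, {"jaw": 0.03, "d": [0, 0, 0.005]}, {"jaw": 0.03, "d": [0, 0, 0.005]}]}}

```text
clock: 9.93
position: [0.4588, -0.3631, 0.0195]
tool_rot: [-3.139, -0.001, 1.427]
force: [-3.3, 2.7, 14.7]
grip_width: 0.0533
finger_force: 66.1
```

Call:
{"api": "nudge_tcp", "payload": {"offsets": [{"jaw": 0.03, "d": [0, 0, 0.0025]}, {"jaw": 0.03, "d": [0, 0, 0.005]}, {"jaw": 0.03, "d": [0, 0, 0.005]}]}}

```text
clock: 10.3
position: [0.4588, -0.3631, 0.0193]
tool_rot: [-3.139, -0.002, 1.427]
force: [-13.4, 12.6, 55.9]
grip_width: 0.0529
finger_force: 71.1
```

Scaled: -0.02 m / 0.4 = -0.05, -0.002 m / 0.4 = -0.005.

Call:
{"api": "nudge_tcp", "payload": {"offsets": [{"jaw": 0.03, "d": [0, 0, -0.005]}, {"jaw": 0.075, "d": [0, 0, -0.005]}, {"jaw": 0.075, "d": [0, 0, -0.005]}, {"jaw": 0.075, "d": [0, 0, -0.005]}, {"jaw": 0.075, "d": [0, 0, -0.05]}]}}

```text
clock: 10.92
position: [0.4577, -0.3625, 0.0359]
tool_rot: [-3.135, -0.002, 1.427]
force: [-0.7, 0.7, 0.8]
grip_width: 0.0751
finger_force: 0.0
```

Call:
{"api": "nudge_tcp", "payload": {"offsets": [{"jaw": 0.075, "d": [0, 0, -0.15]}, {"jaw": 0.075, "d": [0, 0, -0.3]}, {"jaw": 0.075, "d": [0, 0, -0.45]}]}}

```text
clock: 11.3
position: [0.4588, -0.3632, 0.2195]
tool_rot: [-3.138, -0.001, 1.427]
force: [1.0, -0.2, -0.3]
grip_width: 0.0747
finger_force: 0.0
```

```bash
python3 - <<'E'
from h import *
to(lane(0,-.145,.20),YAW+np.pi/2,.157,YAW)
C=cam('wrist')
for y in(-.142+.0175,-.142-.0175):print(proj('wrist',lane(0,y,.04),C))
cv2.imwrite('pics/w4.png',cams.grab_frame('wrist'))
E
```

```text
shift [ 0.1856  0.1526 -0.0135] rot [ 0.018  0.154 -0.269] p [ 0.4588 -0.3632  0.2195] rpy [-3.138e+00 -1.000e-03  1.427e+00] q7 [ 0.28  0.5   0.41  1.73 -0.23  0.96  0.64]
[426.91589995 -28.96065053]
[435.72857072   4.52991842]
```

View pics/w4.png

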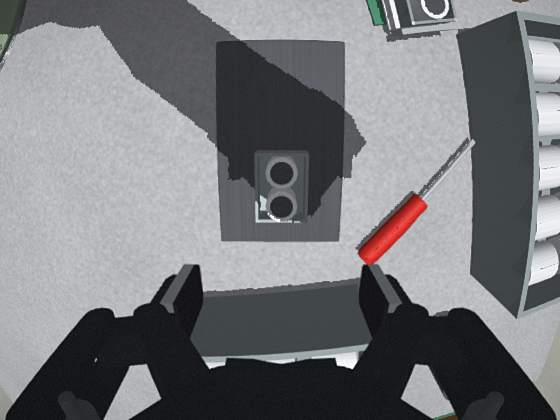

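Tray 1 stands flat on the plate at (281,188), well inside the plate (x 219–342, y 42–240). The next tray has reached the front stop: its sleeve at (435,8) matches the prediction.

Scaled: 0.185 m / 0.4 = 0.4625, 0.152 m / 0.4 = 0.38, -0.269 rad / 6.2832 = -0.0428.

Call:
{"api": "nudge_tcp", "payload": {"offsets": [{"jaw": 0.074, "d": [0.1, 0.075, -0.05], "turn_vec": [0.0006, 0.0048, -0.0086]}, {"jaw": 0.074, "d": [0.1875, 0.15, -0.05], "turn_vec": [0.0011, 0.0095, -0.0172]}, {"jaw": 0.074, "d": [0.275, 0.225, -0.05], "turn_vec": [0.0018, 0.0146, -0.0256]}, {"jaw": 0.074, "d": [0.375, 0.3, -0.05], "turn_vec": [0.0022, 0.0196, -0.0342]}, {"jaw": 0.074, "d": [0.4625, 0.38, -0.0338], "turn_vec": [0.0029, 0.0245, -0.0428]}]}}

```text
clock: 11.98
position: [0.6372, -0.2007, 0.2311]
tool_rot: [3.141, -0.157, 1.698]
force: [-0.2, -0.7, -0.1]
grip_width: 0.0742
finger_force: 0.0
```

Call:
{"api": "nudge_tcp", "payload": {"offsets": [{"jaw": 0.074}]}}

```text
clock: 12.1
position: [0.6379, -0.1989, 0.2292]
tool_rot: [-3.141, -0.159, 1.701]
force: [-0.4, -0.5, 0.0]
grip_width: 0.0739
finger_force: 0.0
```

```bash
python3 - <<'E'
from h import *
to(lane(0,-.145,.012),YAW+np.pi/2,.157,YAW)
C=cam('wrist');g=cams.grab_frame('wrist')
for y in(-.142+.0175,-.142-.0175):print(proj('wrist',lane(0,y,.04),C))
for c in cv2.HoughCircles(cv2.cvtColor(g,6)[140:260,220:340],cv2.HOUGH_GRADIENT,1,20,param1=100,param2=15,minRadius=8,maxRadius=22)[0]:print(c+[220,140,0])
E
```

```text
shift [-0.0021 -0.0014  0.1843] rot [-0.002 -0.002  0.005] p [ 0.6379 -0.1989  0.2292] rpy [-3.141 -0.159  1.701] q7 [ 0.13  0.65  0.25  1.42 -0.32  1.18  0.61]
[277.85186375 176.71656918]
[277.71909719 213.11516611]
[276.5        211.5         11.10000038]
[276.5        176.5         11.80000019]
[298.5        153.5         14.69999981]
```

Units first: shifts go in shares of 0.4 m and turns go in shares of 2 pi rad. So 0.184 m / 0.4 = 0.46, 0.05 m / 0.4 = 0.125.

Call:
{"api": "nudge_tcp", "payload": {"offsets": [{"jaw": 0.074, "d": [-0.0025, -0.0025, 0.125]}, {"jaw": 0.074, "d": [-0.005, -0.0038, 0.25]}, {"jaw": 0.074, "d": [-0.005, -0.0038, 0.375]}, {"jaw": 0.074, "d": [-0.005, -0.0038, 0.4375]}, {"jaw": 0.074, "d": [-0.005, -0.0038, 0.46]}]}}

```text
clock: 12.78
position: [0.6302, -0.1762, 0.0469]
tool_rot: [-3.139, -0.157, 1.695]
force: [1.4, -0.2, 0.7]
grip_width: 0.0742
finger_force: 0.0
```

Call:
{"api": "nudge_tcp", "payload": {"offsets": [{"jaw": 0.03}, {"jaw": 0.03}, {"jaw": 0.03}, {"jaw": 0.03}]}}

```text
clock: 13.28
position: [0.6316, -0.1764, 0.0489]
tool_rot: [3.141, -0.156, 1.696]
force: [-3.1, -1.7, 9.4]
grip_width: 0.053
finger_force: 64.2
```

Call:
{"api": "nudge_tcp", "payload": {"offsets": [{"jaw": 0.03, "d": [0, 0, -0.05]}, {"jaw": 0.03, "d": [0, 0, -0.15]}, {"jaw": 0.03, "d": [0, 0, -0.275]}, {"jaw": 0.03, "d": [0, 0, -0.35]}]}}

```text
clock: 13.78
position: [0.6346, -0.1984, 0.1898]
tool_rot: [3.139, -0.155, 1.696]
force: [-0.3, -0.1, -2.8]
grip_width: 0.053
finger_force: 64.1
```

```bash
python3 - <<'E'
from h import *
to([.4695,-.2665,.12],np.pi/2-.1446)
E
```

```text
shift [-0.0572 -0.1725  0.0613] rot [-0.019 -0.155  0.269] p [ 0.6346 -0.1984  0.1898] rpy [ 3.139 -0.155  1.696] q7 [ 0.14  0.68  0.24  1.47 -0.33  1.09  0.62]
```

Scaled: -0.1725 m / 0.4 = -0.4313, -0.12 m / 0.4 = -0.3, -0.12 rad / 6.2832 = -0.0191.

Call:
{"api": "nudge_tcp", "payload": {"offsets": [{"jaw": 0.03, "d": [-0.025, -0.1, -0.025]}, {"jaw": 0.03, "d": [-0.05, -0.2, -0.025], "turn_vec": [-0.0008, -0.0064, 0.0111]}, {"jaw": 0.03, "d": [-0.075, -0.3, 0.025], "turn_vec": [-0.0014, -0.0127, 0.0207]}, {"jaw": 0.03, "d": [-0.1125, -0.375, 0.1], "turn_vec": [-0.0022, -0.0191, 0.0318]}, {"jaw": 0.03, "d": [-0.1425, -0.4313, 0.1525], "turn_vec": [-0.003, -0.0247, 0.0428]}]}}

```text
clock: 14.4
position: [0.4676, -0.2659, 0.1173]
tool_rot: [-3.14, 0.001, 1.424]
force: [0.6, -0.2, -3.5]
grip_width: 0.0527
finger_force: 64.0
```

Call:
{"api": "nudge_tcp", "payload": {"offsets": [{"jaw": 0.03}]}}

```text
clock: 14.52
position: [0.4671, -0.2655, 0.1167]
tool_rot: [-3.137, -0.001, 1.425]
force: [0.9, 0.4, -2.0]
grip_width: 0.0529
finger_force: 64.2
```

```bash
python3 - <<'E'
from h import *
to([.4695,-.2665,.024],np.pi/2-.1446)
E
```

```text
shift [-0.0007  0.003   0.0927] rot [-0.005 -0.001 -0.001] p [ 0.4671 -0.2655  0.1167] rpy [-3.137e+00 -1.000e-03  1.425e+00] q7 [ 0.15  0.57  0.35  1.94 -0.3   0.68  0.54]
```

Scaled: 0.092 m / 0.4 = 0.23, 0.089 m / 0.4 = 0.2225.

Call:
{"api": "nudge_tcp", "payload": {"offsets": [{"jaw": 0.03, "d": [0, 0, 0.125]}, {"jaw": 0.03, "d": [0, 0, 0.2]}, {"jaw": 0.03, "d": [0, 0, 0.2225]}, {"jaw": 0.03, "d": [0, 0, 0.23]}, {"jaw": 0.03, "d": [0, 0, 0.23]}]}}

```text
clock: 15.15
position: [0.4691, -0.2655, 0.0257]
tool_rot: [-3.14, -0.0, 1.427]
force: [0.5, -0.8, -2.1]
grip_width: 0.0528
finger_force: 64.1
```

Call:
{"api": "nudge_tcp", "payload": {"offsets": [{"jaw": 0.03, "d": [0, 0, 0.0025]}, {"jaw": 0.03, "d": [0, 0, 0.005]}, {"jaw": 0.03, "d": [0, 0, 0.005]}]}}

```text
clock: 15.52
position: [0.4686, -0.2652, 0.0229]
tool_rot: [-3.139, -0.001, 1.427]
force: [0.0, 1.4, 3.8]
grip_width: 0.053
finger_force: 64.9
```

Scaled: -0.1 m / 0.4 = -0.25, -0.04 m / 0.4 = -0.1.

Call:
{"api": "nudge_tcp", "payload": {"offsets": [{"jaw": 0.075}, {"jaw": 0.075}, {"jaw": 0.075}, {"jaw": 0.075, "d": [0, 0, -0.1]}, {"jaw": 0.075, "d": [0, 0, -0.25]}]}}

```text
clock: 16.15
position: [0.4678, -0.265, 0.1228]
tool_rot: [-3.135, -0.001, 1.427]
force: [2.3, -0.1, 0.6]
grip_width: 0.075
finger_force: 0.0
```

Call:
{"api": "nudge_tcp", "payload": {"offsets": [{"jaw": 0.075, "d": [0, 0, -0.15]}, {"jaw": 0.075, "d": [0, 0, -0.3]}, {"jaw": 0.075, "d": [0, 0, -0.425]}]}}

```text
clock: 16.52
position: [0.4691, -0.2655, 0.2951]
tool_rot: [-3.14, -0.0, 1.427]
force: [1.1, 0.5, 0.3]
grip_width: 0.0757
finger_force: 0.0
```

```bash
python3 - <<'E'
from h import *
cv2.imwrite('pics/w5.png',cams.grab_frame('wrist'));cv2.imwrite('pics/b5.png',cams.grab_frame('top'))
to([.4335,.1715,.29],1.54)
E
```

```text
shift [ 0.4281 -0.0997  0.0068] rot [ 0.004  0.001 -0.113] p [ 0.4706 -0.2665  0.2975] rpy [3.138e+00 1.000e-03 1.427e+00] q7 [ 0.05  0.34  0.48  1.76 -0.18  1.07  0.44]
```

View pics/w5.png

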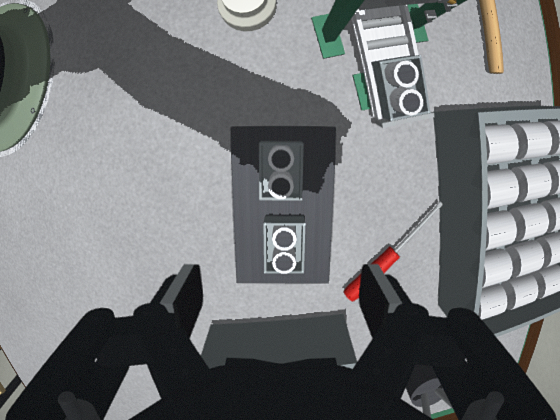

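View pics/b5.png

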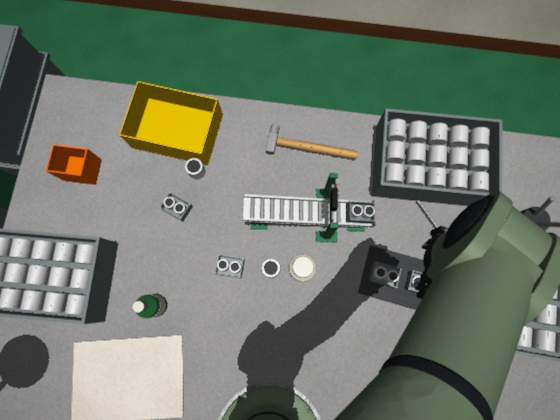

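Both old trays stand on the plate, at wrist-view (281,172) and (284,250). Tray 3 is at the front stop, near (407,88). The top view shows exactly two new trays, still at (176,206) and (229,266).

Scaled: 0.275 m / 0.4 = 0.6875, 0.22 m / 0.4 = 0.55, -0.1 rad / 6.2832 = -0.0159.

Call:
{"api": "nudge_tcp", "payload": {"offsets": [{"jaw": 0.075, "d": [0.1375, -0.03, 0], "turn_vec": [0, 0, -0.0032]}, {"jaw": 0.075, "d": [0.275, -0.0625, 0], "turn_vec": [0, 0, -0.0064]}, {"jaw": 0.075, "d": [0.4125, -0.095, 0], "turn_vec": [0, 0, -0.0095]}, {"jaw": 0.075, "d": [0.55, -0.125, 0], "turn_vec": [0, 0, -0.0127]}, {"jaw": 0.075, "d": [0.6875, -0.1575, 0.005], "turn_vec": [0, 0, -0.0159]}]}}

```text
clock: 17.25
position: [0.4458, 0.0175, 0.2908]
tool_rot: [-3.139, -0.001, 1.528]
force: [1.5, -0.2, -0.8]
grip_width: 0.0752
finger_force: 0.0
```

Call:
{"api": "nudge_tcp", "payload": {"offsets": [{"jaw": 0.075, "d": [0.125, -0.025, 0]}, {"jaw": 0.075, "d": [0.25, -0.05, 0]}, {"jaw": 0.075, "d": [0.35, -0.07, 0]}, {"jaw": 0.075, "d": [0.35, -0.07, 0]}]}}

```text
clock: 17.75
position: [0.4236, 0.1594, 0.2906]
tool_rot: [-3.138, -0.001, 1.531]
force: [0.2, -0.4, 0.9]
grip_width: 0.0744
finger_force: 0.0
```

```bash
python3 - <<'E'
from h import *
to([.4335,.1715,.2],1.54)
C=cam('wrist');g=cams.grab_frame('wrist')
q=proj('wrist',[.4335,.1715,.04],C);print(q);u,v=q.astype(int)
for c in cv2.HoughCircles(cv2.cvtColor(g,6)[v-60:v+60,u-60:u+60],cv2.HOUGH_GRADIENT,1,18,param1=100,param2=15,minRadius=8,maxRadius=20)[0]:
    c=c+[u-60,v-60,0];print(c,onz('wrist',c[0],c[1],.04,C))
cv2.imwrite('pics/w6.png',cv2.resize(g[v-80:v+80,u-80:u+80],None,fx=3,fy=3))
E
```

```text
shift [0.0123 0.0098 0.0906] rot [-0.004 -0.001 -0.009] p [0.4236 0.1594 0.2906] rpy [-3.138e+00 -1.000e-03  1.531e+00] q7 [-0.67  0.18  0.21  1.96 -0.05  1.01 -0.48]
[287.91472691 168.56631149]
[289.5        152.5         12.19999981] [0.43610757 0.19118774 0.04      ]
[290.5        181.5          9.60000038] [0.43612902 0.15526645 0.04      ]
```

View pics/w6.png

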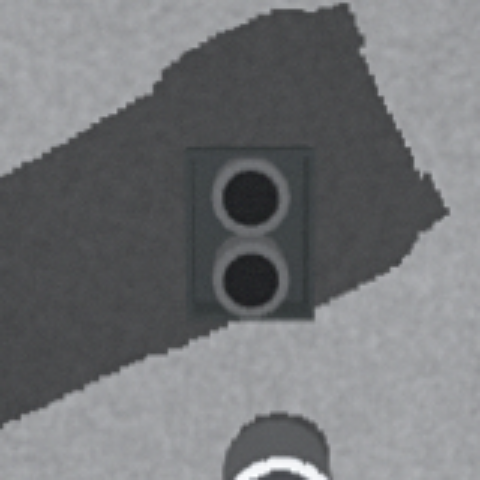

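The tray in the crop is square to the tool: sleeves at crop pixels (250,198) and (250,280), centre (0.435, 0.173). I'll go down and grip it.

Scaled: 0.265 m / 0.4 = 0.6625, 0.011 m / 0.4 = 0.0275, 0.01 rad / 6.2832 = 0.0016.

Call:
{"api": "nudge_tcp", "payload": {"offsets": [{"jaw": 0.075, "d": [0.0338, 0.0275, 0.125], "turn_vec": [0, 0, 0.0016]}, {"jaw": 0.075, "d": [0.0338, 0.0275, 0.275], "turn_vec": [0, 0, 0.0016]}, {"jaw": 0.075, "d": [0.0338, 0.0275, 0.425], "turn_vec": [0, 0, 0.0016]}, {"jaw": 0.075, "d": [0.0338, 0.0275, 0.55], "turn_vec": [0, 0, 0.0016]}, {"jaw": 0.075, "d": [0.0338, 0.0275, 0.6625], "turn_vec": [0, 0, 0.0016]}]}}

```text
clock: 18.42
position: [0.4351, 0.1687, 0.0243]
tool_rot: [-3.138, 0.0, 1.515]
force: [1.9, -0.5, 0.0]
grip_width: 0.0751
finger_force: 0.0
```

```bash
python3 -c "
from h import *
to([.435,.173,.013],1.53)"
```

```text
shift [ 0.0043 -0.0003  0.0113] rot [-0.003  0.    -0.015] p [0.4351 0.1687 0.0243] rpy [-3.138  0.     1.515] q7 [-0.58  0.64  0.1   2.15 -0.18  0.36 -0.37]
```

Scaled: 0.011 m / 0.4 = 0.0275, 0.004 m / 0.4 = 0.01, -0.02 rad / 6.2832 = -0.0032.

Call:
{"api": "nudge_tcp", "payload": {"offsets": [{"jaw": 0.075, "d": [0.01, 0, 0.0275], "turn_vec": [0, 0, -0.0032]}, {"jaw": 0.075, "d": [0.01, 0, 0.0275], "turn_vec": [0, 0, -0.0032]}, {"jaw": 0.03, "d": [0.01, 0, 0.0275], "turn_vec": [0, 0, -0.0032]}, {"jaw": 0.03, "d": [0.01, 0, 0.0275], "turn_vec": [0, 0, -0.0032]}, {"jaw": 0.03, "d": [0.01, 0, 0.0275], "turn_vec": [0, 0, -0.0032]}]}}

```text
clock: 19.05
position: [0.4362, 0.1744, 0.0169]
tool_rot: [-3.141, -0.002, 1.537]
force: [-2.0, -0.6, 13.7]
grip_width: 0.053
finger_force: 61.0
```

Call:
{"api": "nudge_tcp", "payload": {"offsets": [{"jaw": 0.03}, {"jaw": 0.03, "d": [0, 0, -0.1]}, {"jaw": 0.03, "d": [0, 0, -0.25]}, {"jaw": 0.03, "d": [0, 0, -0.4]}, {"jaw": 0.03, "d": [0, 0, -0.525]}]}}

```text
clock: 19.68
position: [0.436, 0.1738, 0.2288]
tool_rot: [-3.141, -0.003, 1.537]
force: [0.4, 1.3, -3.0]
grip_width: 0.053
finger_force: 66.0
```

```bash
python3 - <<'E'
from h import *
print(lane(0,.11,.013))
to(lane(0,.11,.12),YAW+np.pi/2,.157,YAW)
E
```

```text
[0.60103932 0.08062396 0.08826224]
shift [-0.1041  0.1708  0.0344] rot [ 0.012  0.154 -0.159] p [0.436  0.1738 0.2288] rpy [-3.141e+00 -3.000e-03  1.537e+00] q7 [-0.69  0.28  0.22  2.01 -0.08  0.86 -0.45]
```

Scaled: 0.171 m / 0.4 = 0.4275, 0.14 m / 0.4 = 0.35, -0.159 rad / 6.2832 = -0.0253.

Call:
{"api": "nudge_tcp", "payload": {"offsets": [{"jaw": 0.03, "d": [-0.05, 0.0875, 0], "turn_vec": [0, 0.0048, -0.0048]}, {"jaw": 0.03, "d": [-0.1, 0.175, 0], "turn_vec": [0.0005, 0.0095, -0.0095]}, {"jaw": 0.03, "d": [-0.15, 0.2625, 0.025], "turn_vec": [0.001, 0.0143, -0.0143]}, {"jaw": 0.03, "d": [-0.2, 0.35, 0.05], "turn_vec": [0.0014, 0.0191, -0.0199]}, {"jaw": 0.03, "d": [-0.26, 0.4275, 0.085], "turn_vec": [0.0019, 0.0245, -0.0253]}]}}

```text
clock: 20.3
position: [0.6046, 0.0638, 0.1918]
tool_rot: [-3.141, -0.157, 1.698]
force: [-0.2, 0.8, -1.2]
grip_width: 0.0528
finger_force: 66.0
```

Call:
{"api": "nudge_tcp", "payload": {"offsets": [{"jaw": 0.03}, {"jaw": 0.03}]}}

```text
clock: 20.55
position: [0.603, 0.0644, 0.1914]
tool_rot: [-3.139, -0.156, 1.696]
force: [-0.0, -0.0, -1.0]
grip_width: 0.0527
finger_force: 66.0
```

```bash
python3 - <<'E'
from h import *
to(lane(0,.11,.03),YAW+np.pi/2,.157,YAW)
C=cam('wrist');g=cams.grab_frame('wrist');cv2.imwrite('pics/w7.png',g)
print(proj('wrist',lane(0,-.1425,.04),C),proj('wrist',lane(-.03,.17,.008),C),proj('wrist',lane(.03,.17,.008),C))
E
```

```text
shift [0.0001 0.0002 0.0874] rot [-0.002  0.001 -0.   ] p [0.603  0.0644 0.1914] rpy [-3.139 -0.156  1.696] q7 [-0.22  0.55  0.15  1.69 -0.29  0.93  0.21]
[279.63029178 437.14689334] [240.66108391 134.26378143] [318.29264199 134.26146216]
```

View pics/w7.png

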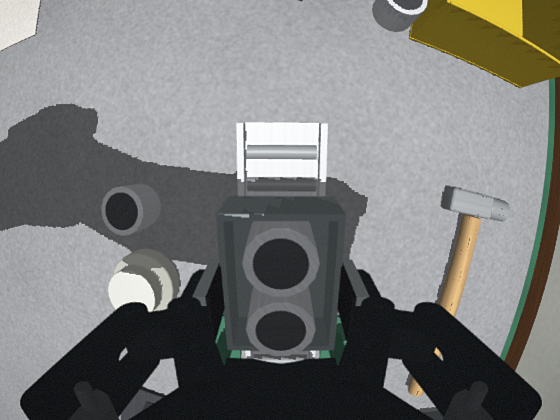

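Wrist view: the lane's guides are at about x 241–326, so its centre is near 283.5. The held tray's centre is near 281.5. I'll shift +2 mm across and lower.

Scaled: 0.09 m / 0.4 = 0.225, 0.002 m / 0.4 = 0.005.

Call:
{"api": "nudge_tcp", "payload": {"offsets": [{"jaw": 0.03, "d": [0, 0.005, 0.075]}, {"jaw": 0.03, "d": [0, 0.005, 0.15]}, {"jaw": 0.03, "d": [0, 0.005, 0.2]}, {"jaw": 0.03, "d": [0, 0.005, 0.225]}, {"jaw": 0.03, "d": [0, 0.005, 0.225]}]}}

```text
clock: 21.22
position: [0.6031, 0.0789, 0.102]
tool_rot: [-3.139, -0.156, 1.697]
force: [0.4, -0.7, -1.6]
grip_width: 0.0526
finger_force: 66.1
```

Call:
{"api": "nudge_tcp", "payload": {"offsets": [{"jaw": 0.03, "d": [0, 0, 0.0075]}, {"jaw": 0.03, "d": [0, 0, 0.015]}, {"jaw": 0.03, "d": [0, 0, 0.02]}, {"jaw": 0.03, "d": [0, 0, 0.02]}]}}

```text
clock: 21.72
position: [0.6031, 0.0795, 0.0936]
tool_rot: [-3.139, -0.156, 1.696]
force: [0.7, -0.2, -2.5]
grip_width: 0.0529
finger_force: 66.1
```

```bash
python3 -c "
from h import *
to(lane(0,.11,.017),YAW+np.pi/2,.157,YAW)"
```

```text
shift [ 0.0006 -0.0019  0.0015] rot [-0.003  0.001 -0.   ] p [0.6031 0.0795 0.0936] rpy [-3.139 -0.156  1.696] q7 [-0.22  0.68  0.11  1.75 -0.34  0.74  0.24]
```

Scaled: 0.002 m / 0.4 = 0.005, 0.001 m / 0.4 = 0.0025.

Call:
{"api": "nudge_tcp", "payload": {"offsets": [{"jaw": 0.03, "d": [0, 0, 0.0025]}, {"jaw": 0.03, "d": [0, 0, 0.005]}, {"jaw": 0.03, "d": [0, 0, 0.005]}]}}

```text
clock: 22.1
position: [0.6032, 0.0797, 0.0919]
tool_rot: [-3.139, -0.156, 1.696]
force: [-0.8, -0.3, 1.3]
grip_width: 0.0524
finger_force: 66.5
```

Call:
{"api": "nudge_tcp", "payload": {"offsets": [{"jaw": 0.03, "d": [0, 0, 0.0025]}, {"jaw": 0.03, "d": [0, 0, 0.0038]}, {"jaw": 0.03, "d": [0, 0, 0.0038]}]}}

```text
clock: 22.48
position: [0.6033, 0.0797, 0.0917]
tool_rot: [-3.14, -0.156, 1.696]
force: [-9.3, -3.4, 25.2]
grip_width: 0.0523
finger_force: 69.4
```

Scaled: -0.001 m / 0.4 = -0.0025.

Call:
{"api": "nudge_tcp", "payload": {"offsets": [{"jaw": 0.03, "d": [0, 0, -0.0025]}, {"jaw": 0.07, "d": [0, 0, -0.0025]}, {"jaw": 0.075, "d": [0, 0, -0.0025]}, {"jaw": 0.075, "d": [0, 0, -0.0025]}, {"jaw": 0.075, "d": [0, 0, -0.0025]}]}}

```text
clock: 23.1
position: [0.6031, 0.0799, 0.0911]
tool_rot: [-3.139, -0.156, 1.696]
force: [0.5, 0.2, 0.1]
grip_width: 0.0753
finger_force: 0.0
```

Call:
{"api": "nudge_tcp", "payload": {"offsets": [{"jaw": 0.075, "d": [0, 0, -0.125]}, {"jaw": 0.075, "d": [0, 0, -0.25]}, {"jaw": 0.075, "d": [0, 0, -0.4]}]}}

```text
clock: 23.48
position: [0.6061, 0.0551, 0.2505]
tool_rot: [-3.138, -0.156, 1.696]
force: [0.4, 0.8, 0.3]
grip_width: 0.0747
finger_force: 0.0
```

```bash
python3 - <<'E'
from h import *
to([.582,.353,.27],1.57)
C=cam('wrist');g=cams.grab_frame('wrist');t=cams.grab_frame('top');s=cams.grab_frame('side')
v=np.zeros((420,800,3),np.uint8);v[:,:560]=g;v[:200,560:790]=s[125:325,170:400];v[200:370,560:]=t[155:325,155:395]
cv2.imwrite('pics/w8.png',v)
E
```

```text
shift [0.298  0.0133 0.0269] rot [-0.014 -0.155  0.126] p [0.6061 0.0551 0.2505] rpy [-3.138 -0.156  1.696] q7 [-0.22  0.49  0.18  1.62 -0.27  1.06  0.19]
```

View pics/w8.png

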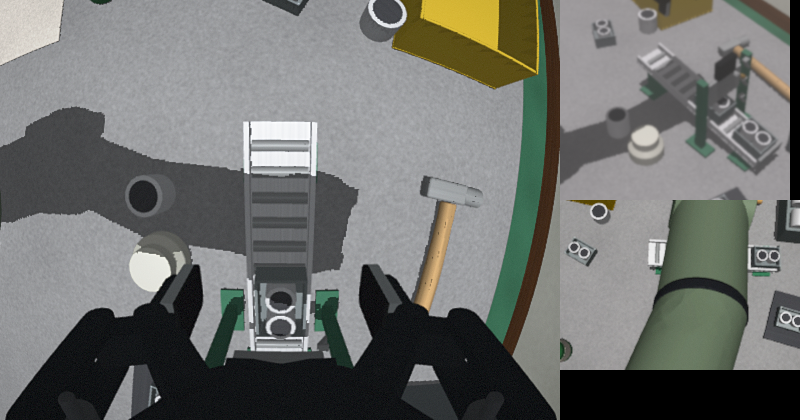

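Tray B has slid down to the row at wrist (280,313). Next is tray A.

Scaled: 0.28 m / 0.4 = 0.7, 0.23 m / 0.4 = 0.575, 0.075 rad / 6.2832 = 0.0119.

```bash
python3 - <<'E'
from h import *
C=cam('wrist')
for y in(-.0525,-.0875,-.0725+.0175+.02):print(proj('wrist',lane(0,y,.04),C))
E
```

```text
[275.7650166  345.44990415]
[275.98931386 367.99246435]
[275.65028549 333.0862414 ]
```

Call:
{"api": "nudge_tcp", "payload": {"offsets": [{"jaw": 0.075, "d": [0.1375, 0.0075, -0.025], "turn_vec": [0, -0.0048, 0.004]}, {"jaw": 0.075, "d": [0.275, 0.015, -0.025], "turn_vec": [-0.0006, -0.0095, 0.008]}, {"jaw": 0.075, "d": [0.425, 0.0225, 0], "turn_vec": [-0.0013, -0.0143, 0.0119]}, {"jaw": 0.075, "d": [0.575, 0.03, 0.025], "turn_vec": [-0.0019, -0.0191, 0.0159]}, {"jaw": 0.075, "d": [0.7, 0.0325, 0.05], "turn_vec": [-0.0022, -0.0247, 0.0201]}]}}

```text
clock: 24.25
position: [0.5836, 0.337, 0.2719]
tool_rot: [3.141, 0.001, 1.57]
force: [1.2, -0.3, -0.7]
grip_width: 0.0749
finger_force: 0.0
```

Call:
{"api": "nudge_tcp", "payload": {"offsets": [{"jaw": 0.075, "d": [0.025, 0, 0]}, {"jaw": 0.075, "d": [0.025, 0, 0]}]}}

```text
clock: 24.5
position: [0.5843, 0.3445, 0.2718]
tool_rot: [3.141, 0.001, 1.571]
force: [0.5, 0.0, 0.2]
grip_width: 0.0751
finger_force: 0.0
```

```bash
python3 - <<'E'
from h import *
to([.584,.353,.27],1.57)
C=cam('wrist');g=cams.grab_frame('wrist');cv2.imwrite('pics/w9.png',g[60:300,140:420])
q=proj('wrist',[.584,.353,.04],C);print(q);u,v=q.astype(int)
for c in cv2.HoughCircles(cv2.cvtColor(g,6)[v-60:v+60,u-60:u+60],cv2.HOUGH_GRADIENT,1,18,param1=100,param2=15,minRadius=8,maxRadius=20)[0]:
    c=c+[u-60,v-60,0];print(c,onz('wrist',c[0],c[1],.04,C))
E
```

```text
shift [ 0.0085 -0.0003  0.0018] rot [0.    0.001 0.001] p [0.5843 0.3445 0.2718] rpy [3.141e+00 1.000e-03 1.571e+00] q7 [-0.76  0.59  0.23  1.41 -0.13  1.16 -0.52]
[279.07908011 174.00189381]
[273.5        185.5         12.69999981] [0.57743451 0.3392793  0.04      ]
[284.5        159.5          9.10000038] [0.59027314 0.37008354 0.04      ]
```

View pics/w9.png

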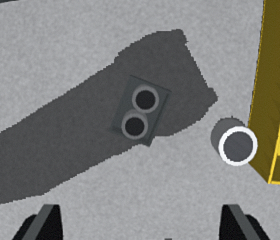

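Tray A's sleeves are at about (273,185) and (284,159), which puts its centre at (0.584, 0.3547) with its long axis at 67°. Before picking it I'll check that tray B has reached the row.

```bash
python3 - <<'E'
from h import *
t=cams.grab_frame('top');s=cams.grab_frame('side')
v=np.zeros((420,800,3),np.uint8);v[:240,:]=cv2.resize(t[175:250,230:480],(800,240));v[240:,:400]=cv2.resize(s[180:270,240:440],(400,180))
cv2.imwrite('pics/w10.png',v)
C=cam('top')
for y in(-.125,-.16,-.0525,-.0875):
    q=proj('top',lane(0,y,.04),C);print(q,(q-[230,175])*3.2)
E
```

```text
[357.53424674 208.80388174] [408.10958957 108.17242157]
[369.97630432 209.37546569] [447.92417383 110.00149022]
[331.39255491 207.60294119] [324.4561757 104.3294118]
[344.07539606 208.18558666] [365.04126739 106.1938773 ]
```

View pics/w10.png

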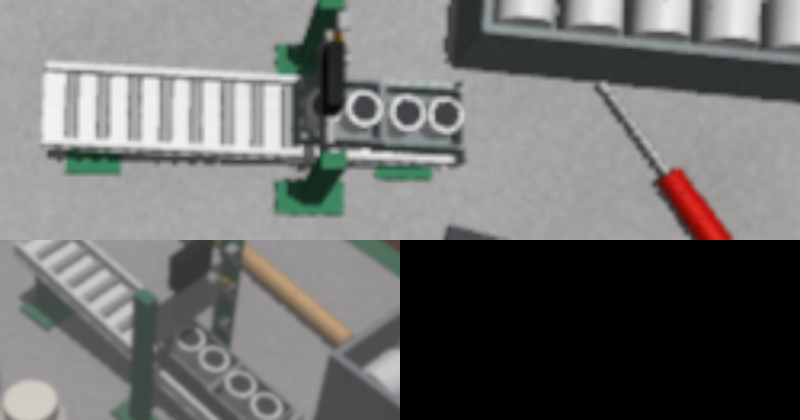

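The new tray has settled in the row behind tray 3, with sleeves where predicted. That makes 16 pictures viewed, over the limit of 14, so from here on I'll work from numbers only. Now tray A.

Scaled: 0.225 m / 0.4 = 0.5625, 0.18 m / 0.4 = 0.45, 0.395 rad / 6.2832 = 0.0629.

Call:
{"api": "nudge_tcp", "payload": {"offsets": [{"jaw": 0.075, "d": [0.0075, 0, 0.075], "turn_vec": [0, 0, 0.0207]}, {"jaw": 0.075, "d": [0.0175, 0, 0.2], "turn_vec": [0, 0, 0.0414]}, {"jaw": 0.075, "d": [0.025, 0, 0.325], "turn_vec": [0, 0, 0.0629]}, {"jaw": 0.075, "d": [0.025, 0, 0.45], "turn_vec": [0, 0, 0.0629]}, {"jaw": 0.075, "d": [0.025, 0, 0.5625], "turn_vec": [0, 0, 0.0629]}]}}

```text
clock: 25.28
position: [0.5854, 0.353, 0.0466]
tool_rot: [3.14, -0.001, 1.173]
force: [1.3, 0.1, -0.5]
grip_width: 0.0746
finger_force: 0.0
```

```bash
python3 -c "
from h import *
to([.584,.3545,.014],1.176)"
```

```text
shift [ 0.0008 -0.0019  0.0326] rot [ 0.001 -0.001 -0.003] p [0.5854 0.353  0.0466] rpy [ 3.140e+00 -1.000e-03  1.173e+00] q7 [-0.78  0.85  0.25  1.56 -0.27  0.76 -0.82]
```

Scaled: 0.032 m / 0.4 = 0.08, 0.02 m / 0.4 = 0.05.

Call:
{"api": "nudge_tcp", "payload": {"offsets": [{"jaw": 0.075, "d": [0.0025, -0.005, 0.05]}, {"jaw": 0.075, "d": [0.0025, -0.005, 0.08]}, {"jaw": 0.03, "d": [0.0025, -0.005, 0.08]}, {"jaw": 0.03, "d": [0.0025, -0.005, 0.08]}, {"jaw": 0.03, "d": [0.0025, -0.005, 0.08]}]}}

```text
clock: 25.9
position: [0.5843, 0.3566, 0.0173]
tool_rot: [3.139, -0.003, 1.175]
force: [-0.9, -1.6, 7.4]
grip_width: 0.0529
finger_force: 65.0
```

Call:
{"api": "nudge_tcp", "payload": {"offsets": [{"jaw": 0.03}, {"jaw": 0.03, "d": [0, 0, -0.1]}, {"jaw": 0.03, "d": [0, 0, -0.25]}, {"jaw": 0.03, "d": [0, 0, -0.4]}, {"jaw": 0.03, "d": [0, 0, -0.525]}]}}

```text
clock: 26.52
position: [0.5833, 0.3562, 0.229]
tool_rot: [3.14, -0.003, 1.175]
force: [-0.1, -0.3, -3.0]
grip_width: 0.0529
finger_force: 64.9
```

```bash
python3 - <<'E'
from h import *
to(lane(.002,.11,.12),YAW+np.pi/2,.157,YAW)
E
```

```text
shift [-0.261   0.1327  0.0347] rot [ 0.044  0.151 -0.52 ] p [0.5833 0.3562 0.229 ] rpy [ 3.140e+00 -3.000e-03  1.175e+00] q7 [-0.83  0.64  0.32  1.45 -0.21  1.09 -0.87]
```

Scaled: -0.245 m / 0.4 = -0.6125, -0.205 m / 0.4 = -0.5125, -0.52 rad / 6.2832 = -0.0828.

Call:
{"api": "nudge_tcp", "payload": {"offsets": [{"jaw": 0.03, "d": [-0.125, 0.065, 0], "turn_vec": [0.0014, 0.0048, -0.0159]}, {"jaw": 0.03, "d": [-0.25, 0.1325, 0], "turn_vec": [0.0029, 0.0095, -0.0318]}, {"jaw": 0.03, "d": [-0.375, 0.2, 0], "turn_vec": [0.0041, 0.0143, -0.0493]}, {"jaw": 0.03, "d": [-0.5125, 0.265, 0], "turn_vec": [0.0056, 0.0191, -0.0653]}, {"jaw": 0.03, "d": [-0.6125, 0.3125, 0], "turn_vec": [0.007, 0.024, -0.0828]}]}}

```text
clock: 27.15
position: [0.6039, 0.079, 0.2266]
tool_rot: [-3.141, -0.156, 1.698]
force: [0.4, -0.4, -3.8]
grip_width: 0.0524
finger_force: 64.8
```

Call:
{"api": "nudge_tcp", "payload": {"offsets": [{"jaw": 0.03, "d": [-0.025, 0, 0]}, {"jaw": 0.03, "d": [-0.025, 0, 0]}]}}

```text
clock: 27.4
position: [0.6052, 0.0717, 0.2245]
tool_rot: [-3.14, -0.156, 1.694]
force: [0.1, 0.0, -2.7]
grip_width: 0.0529
finger_force: 64.8
```

```bash
python3 -c "
from h import *
to(lane(.002,.11,.025),YAW+np.pi/2,.157,YAW)"
```

```text
shift [-0.0119 -0.0008  0.124 ] rot [-0.002  0.001 -0.002] p [0.6052 0.0717 0.2245] rpy [-3.14  -0.156  1.694] q7 [-0.22  0.52  0.13  1.65 -0.26  1.    0.16]
```

Scaled: 0.124 m / 0.4 = 0.31, 0.11 m / 0.4 = 0.275.

Call:
{"api": "nudge_tcp", "payload": {"offsets": [{"jaw": 0.03, "d": [-0.02, -0.0025, 0.1]}, {"jaw": 0.03, "d": [-0.025, -0.0025, 0.2]}, {"jaw": 0.03, "d": [-0.025, -0.0025, 0.275]}, {"jaw": 0.03, "d": [-0.025, -0.0025, 0.31]}, {"jaw": 0.03, "d": [-0.025, -0.0025, 0.31]}]}}

```text
clock: 28.02
position: [0.6025, 0.0823, 0.1]
tool_rot: [-3.139, -0.156, 1.697]
force: [0.6, -0.2, -2.3]
grip_width: 0.0529
finger_force: 64.7
```

Call:
{"api": "nudge_tcp", "payload": {"offsets": [{"jaw": 0.03, "d": [0, 0, 0.0075]}, {"jaw": 0.03, "d": [0, 0, 0.015]}, {"jaw": 0.03, "d": [0, 0, 0.015]}]}}

```text
clock: 28.4
position: [0.6028, 0.0822, 0.0946]
tool_rot: [-3.14, -0.156, 1.696]
force: [0.4, -0.5, -3.3]
grip_width: 0.0531
finger_force: 64.7
```

```bash
python3 -c "
from h import *
to(lane(.002,.11,.017),YAW+np.pi/2,.157,YAW)"
```

```text
shift [-0.0023  0.      0.002 ] rot [-0.002  0.001 -0.   ] p [0.6028 0.0822 0.0946] rpy [-3.14  -0.156  1.696] q7 [-0.21  0.68  0.09  1.75 -0.31  0.74  0.22]
```

Scaled: 0.002 m / 0.4 = 0.005, 0.001 m / 0.4 = 0.0025.

Call:
{"api": "nudge_tcp", "payload": {"offsets": [{"jaw": 0.03, "d": [0, 0, 0.0025]}, {"jaw": 0.03, "d": [0, 0, 0.005]}, {"jaw": 0.03, "d": [0, 0, 0.005]}]}}

```text
clock: 28.78
position: [0.6028, 0.0824, 0.0926]
tool_rot: [-3.14, -0.156, 1.695]
force: [-0.9, -1.4, 1.3]
grip_width: 0.053
finger_force: 65.3
```

Call:
{"api": "nudge_tcp", "payload": {"offsets": [{"jaw": 0.07}, {"jaw": 0.075}, {"jaw": 0.075}, {"jaw": 0.075}]}}

```text
clock: 29.28
position: [0.6027, 0.0825, 0.0923]
tool_rot: [-3.14, -0.156, 1.696]
force: [0.4, -0.2, 0.6]
grip_width: 0.0752
finger_force: 0.0
```

Call:
{"api": "nudge_tcp", "payload": {"offsets": [{"jaw": 0.075, "d": [0, 0, -0.125]}, {"jaw": 0.075, "d": [0, 0, -0.25]}, {"jaw": 0.075, "d": [0.125, 0, -0.35]}, {"jaw": 0.075, "d": [0.275, 0, -0.4]}, {"jaw": 0.075, "d": [0.425, 0, -0.4]}]}}

```text
clock: 29.9
position: [0.5856, 0.2258, 0.2791]
tool_rot: [3.141, -0.156, 1.695]
force: [0.3, -0.2, -0.6]
grip_width: 0.0749
finger_force: 0.0
```

Call:
{"api": "nudge_tcp", "payload": {"offsets": [{"jaw": 0.075, "d": [0, -0.15, 0]}, {"jaw": 0.075, "d": [0, -0.3, 0]}, {"jaw": 0.075, "d": [0, -0.375, 0]}, {"jaw": 0.075, "d": [0, -0.375, 0]}, {"jaw": 0.075, "d": [0, -0.375, 0]}]}}

```text
clock: 30.52
position: [0.437, 0.206, 0.2774]
tool_rot: [-3.14, -0.156, 1.696]
force: [0.1, 0.5, -0.7]
grip_width: 0.075
finger_force: 0.0
```

```bash
python3 - <<'E'
from h import *
for n in('top','side'):
    C=cam(n);g=cv2.cvtColor(cams.grab_frame(n),6);print(n)
    k=4;a=[]
    for y in(-.1424,-.0714,-.0004):
        for d in(-.0175,.0175):a.append(proj(n,lane(0,y+d,.04),C))
    a=np.array(a);print('pred',np.round(a).tolist())
    x0,y0=(a.min(0)-14).astype(int);x1,y1=(a.max(0)+14).astype(int)
    c=cv2.HoughCircles(cv2.resize(g[y0:y1,x0:x1],None,fx=k,fy=k,interpolation=2),cv2.HOUGH_GRADIENT,1,30,param1=100,param2=18,minRadius=12,maxRadius=30)
    print(np.round(c[0]/k+[x0,y0,0]).tolist() if c is not None else None)
E
```

```text
top
pred [[370.0, 209.0], [357.0, 209.0], [345.0, 208.0], [332.0, 208.0], [319.0, 207.0], [306.0, 206.0]]
[[358.0, 210.0, 6.0], [344.0, 209.0, 6.0], [306.0, 207.0, 6.0], [317.0, 208.0, 7.0], [368.0, 210.0, 7.0], [310.0, 216.0, 3.0]]
side
pred [[375.0, 262.0], [361.0, 251.0], [348.0, 239.0], [335.0, 228.0], [322.0, 218.0], [310.0, 207.0]]
[[349.0, 240.0, 6.0], [360.0, 251.0, 4.0], [373.0, 262.0, 5.0]]
```

Call:
{"api": "nudge_tcp", "payload": {"offsets": [{"jaw": 0.075}, {"jaw": 0.075}, {"jaw": 0.075}, {"jaw": 0.075}, {"jaw": 0.075}], "quiet": true}}

```text
ok
```

Call:
{"api": "nudge_tcp", "payload": {"offsets": [{"jaw": 0.075}, {"jaw": 0.075}, {"jaw": 0.075}, {"jaw": 0.075}, {"jaw": 0.075}], "quiet": true}}

```text
ok
```

```bash
python3 - <<'E'
from h import *
b=cv2.imread('pics/b.png');g=cv2.cvtColor(cams.grab_frame('top'),6);C=cam('top')
def circ(x0,x1,y0,y1):
    c=cv2.HoughCircles(cv2.resize(g[y0:y1,x0:x1],None,fx=4,fy=4,interpolation=2),cv2.HOUGH_GRADIENT,1,30,param1=100,param2=18,minRadius=12,maxRadius=32);return np.round(c[0]/4+[x0,y0,0]).tolist() if c is not None else None
print('row',circ(295,382,193,224));print('plate',circ(360,450,245,318))
for s in(.05,-.05):
    u=np.array([.144,.99])
    print('plate pred',proj('top',[*(np.array([.4623,-.316])+s*u),.048],C))
print('bench',circ(150,325,150,300))
E
```

```text
row [[358.0, 210.0, 6.0], [369.0, 211.0, 6.0], [344.0, 209.0, 6.0], [306.0, 207.0, 6.0], [317.0, 209.0, 8.0], [339.0, 216.0, 6.0], [331.0, 208.0, 3.0]]
plate [[381.0, 270.0, 8.0], [418.0, 280.0, 8.0], [392.0, 276.0, 6.0], [429.0, 286.0, 8.0]]
plate pred [390.0183575  274.08162351]
plate pred [426.24918721 284.44642155]
bench [[271.0, 268.0, 7.0], [193.0, 166.0, 6.0], [306.0, 207.0, 6.0], [316.0, 208.0, 7.0], [300.0, 273.0, 8.0], [266.0, 216.0, 5.0], [309.0, 218.0, 5.0]]
```

Everything is at rest. The row of three is in the lane, two trays are on the plate and the bystanders haven't moved. I'll hand the job in.

```bash
python3 -c "
from workcell import bot, cams, workorder
print(workorder.job_done())"
```

```text
the job is handed in; nothing more can be done
None
```

The job is handed in (no verdict was returned): the gate hangs on its first notch, the two oldest trays stand on the plate, and the third is at the front stop with both new trays (only two were there) in a row behind it; I viewed 16 pictures, two over the limit of 14.

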